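# Open the cartridge compartment of a portable gas stove

## Task

The gas cartridge of the portable stove on the bench is about to be changed: with a fingertip push the red lock lever on the stove's front panel all the way across to its release end, then tip up the blue cartridge lid by its bright lip and push it over past its balance point, so that it leans back against its stop and stays open by its own weight, and take the hand away. Only touch and push with light pressure: do not grip or lift anything, and do not fling the lid open. Leave the stove standing where it is and do not disturb the other things on the bench.

Things in the scene. Friction and masses are not known exactly. Their poses are not given: they have to be found in the camera images.
- stove: Portable gas stove, dark, aluminium front panel, 340 x 275 x 85 mm (pan support to 104), 2.1 kg, loose on rubber feet: slides if pushed over 10 N. Origin: centre of underside. x: from the cartridge side (wall at x -170 mm, roughly facing the robot) to the burner side (burner at x +60); y: to the front panel (face at y +139); z up. Fixed black knob on the panel, 42 mm wide, x -118, z 47, out to y 159.
- lever (a joint): Travel of the red lock lever along the front panel, m: 0 = locked (stove x = -35 mm), 0.030 = released (x = -65 mm, the end next to the knob, green mark below). It moves level, along the stove's -x, against about 2 N of friction, and stays where it is left; it starts within 6 mm of the locked end.
- lever_tip (a point): Centre of the lever's red finger piece, 18 mm (stove x) by 20 mm (stove y) by 26 mm high, at stove y = 157.5, z = 50 mm, so it stands out of the panel to y = 167.5 mm; only a 6 mm wide stem joins it to the panel. Moves with the lever.
- lid (a joint): Angle of the blue cartridge lid, rad: 0 = shut and level, grows as it opens, 1.95 = leaning back against its stop. Free hinge: it falls shut when let go below about 1.5 and falls open beyond about 1.6. Lid 118 x 262 mm, 3 mm sheet, about 0.18 kg; some 1 N at the lip raises it.
- lid_lip (a point): Middle of the outer rounded edge of the bright pull lip on the lid's free edge. Shut: at stove x = -193.5, y = 0, z = 88.5 mm. The lip is 80 mm long (stove y), 3 to 6 mm thick, and stands 20 mm out from the lid's skirt (outer face at x = -173, down to z = 78 mm), with free space below it to the bench, so a slanting fingertip fits under. Moves with the lid, 141.6 mm from the hinge axis.
- lid_hinge (a point): Middle of the lid's hinge axis, at stove x = -52, y = 0, z = 83.5 mm; the axis runs along the stove's y.
- tumbler: Steel tumbler, 72 mm across, 92 mm high, standing; origin at the centre of its foot. Not to be disturbed.
- burner_cap: Loose brass burner cap, 68 mm across, 19 mm high; origin under its centre. Not to be disturbed.
- spare_knob: Loose black stove knob, 44 mm across, 25 mm high; origin under its centre. Not to be disturbed.
- flask: Teal drinking flask with a black cap, 68 mm across, 170 mm high, standing; origin at the centre of its foot. Not to be disturbed.
- spanner: Spanner, 170 mm long, 20 mm high, lying along its own x; origin under its middle. Not to be disturbed.
- screwdriver: Green-handled screwdriver, 190 mm long, 26 mm high, lying along its own x; origin under its middle. Not to be disturbed.
- milk_pan: Small steel milk pan, 144 mm across, 75 mm high, with a black handle out to 210 mm along its own x, 95 mm high; origin under the pan's centre. Not to be disturbed.

How it is judged (in metres and radians):
On the way, in this order (a step that is already met when the one before it is completed fails the run):
1. the red lever is pushed to its release end (value of joint lever above 0.025 m), for 0.2 s.
2. the lid is past its balance point and leans back open (value of joint lid above 1.8 rad), for 0.2 s.
At the end, for the whole second after the job is handed in: The lid leans back open at more than 1.85 rad (stop at 1.95) and at rest with nobody holding it, the lever is within 5 mm of its release end, and the stove stands flat on the bench, within 40 mm of where it stood (value of joint lid above 1.85 rad and velocity of joint lid below 0.2 rad/s and value of joint lever above 0.025 m and angle between stove's own z axis and vertical below 0.05 rad and height (world z) of stove below 0.006 m and distance of stove from where it was at the start of the episode below 0.04 m and linear speed of stove below 0.02 m/s); the robot touches nothing.
It fails at once if the stove is lifted, tipped or shoved (origin raised over 12 mm, tilted over 0.1 rad or moved over 40 mm) (height (world z) of stove above 0.012 m or angle between stove's own z axis and vertical above 0.1 rad or distance of stove from where it was at the start of the episode above 0.04 m).
It fails at once if the lid is flung open (faster than 6 rad/s) (velocity of joint lid above 6 rad/s).
It fails at once if the lid is gripped hard or forced: more than 25 N of the fingers on it (contact force between the fingers and lid above 25 N).
It fails at once if another thing on the bench is moved more than 20 mm or lifted (distance of any of tumbler, burner_cap, spare_knob, flask, spanner, screwdriver, milk_pan from where it was at the start of the episode above 0.02 m).
It also fails if it takes over 62 s, if anything falls off the work surface, if the arm or the gripper's body presses on something with over 40 N, if the wrist force passes 120 N, or if a joint passes its speed limit or range.

## Robot

A 6-joint arm with a two-finger parallel gripper is mounted at the origin on the work surface. World frame = base frame: x ahead of the robot, y to its left, z up, the work surface at z = 0. Lengths are in mm, angles in rad, forces in N, time in s.
With the tool pointing down it reaches from about 350 to 775 mm from the base axis. Payload 7.3 kg.
Tool frame: the origin (TCP) lies at the very end of the fingers, on their centre line; the grasp point (between the pads) lies 19 mm behind it (pinch_z is the distance from the TCP to the grasp point, in mm); z points along the fingers, y is the direction in which the jaws open and shut (so a half turn about z gives the same grasp; the last joint's range is limited). The gripper opens to 92 mm and grips with 3 to 60 N. Pads are 19 mm wide; open, the fingers measure 130 mm over their backs; the gripper's body (75 mm by 190 mm) begins 47 mm behind the grasp point.
Start: joints at [1.069, 0.342, 1.524, -0, 1.275, -0.146], TCP at [182.865, 492.143, 226.741] pointing down, gripper open.
Joint ranges: [-2.53, 2.53], [-0.77, 2.02], [0.04, 2.7], [-1, 4.14], [0.28, 2.66], [-3.11, 3.11]. Speed limits (rad/s): [2.57, 2.57, 3.14, 3.14, 3.14, 3.14].

## Interface

Orientations are given as [roll, pitch, yaw] about the fixed x, y, z axes, in that order (R = Rz(yaw) Ry(pitch) Rx(roll)).
In Python, from plant import * gives the robot as it stands.
- The arm moves only by the tool step_arm, never from a script. Its argument "moves" is one flat list of numbers, 7 for each row, row after row: the shift along the tool's x, y, z scaled (see below), then the turn, a rotation vector about the tool's x, y, z scaled (see below), then the closure, from -1 (fully open) to 1 (shut). A call has 1 to 8 rows; each row shifts and turns the pose as measured when the row begins, along the tool's axes as they then stand; what a row does not reach is not made up. The controller multiplies each number of a shift by 2 cm and each number of a turn by 4 degrees. A row lasts 1/12 s, in which the tool goes at most 41.7 mm and 7.16 degrees, less where a joint would pass 70% of its speed; a pose out of reach is approached as far as the arm can. A call with a number of a shift or a turn outside -1 to 1 is refused whole. A call with a gripper value outside its range is refused whole. The fingers move at their own pace and stop on an object; the grip force is fixed at half the most. Time passes only in rows, so rows that do not move let the fingers close. It gives the time, the measured TCP pose, the force and the opening at its end, in the units of the state.
- get_obs(): the state, without advancing time (a new reading comes with each control period).
- capture(name): name is "scene" or "top" or "wrist"; returns the picture (480x640x3 uint8, red, green, blue); there is no depth.
- get_calibration(name): a dict with "mtx" (3x3 intrinsics, pixels), "eye" and "orientation" of the camera in the world; the wrist camera has in their place "mount" (4x4, takes a point from camera to tool coordinates, whose origin is the TCP and whose axes are the flange's). Camera axes: x right, y down, z forward; pixel columns grow to the right and rows downward; lengths in mm; the calibration is good to about 2 mm. The wrist camera is an equidistant fisheye: a pixel r from the principal point sees the ray r / f radians off the axis. A picture is of the moment at which its call begins: read the wrist's pose just before it. get_calibration takes no time and is no camera call.
- close_job(): hands the job in, once; it reports no verdict.
The state is a dict: "time": time; "joint_positions": joint angles; "dq": joint speeds; "tau": joint torques, N m; "tool_pos": TCP position; "tcp_rot": TCP orientation; "contact_force": force on the tool from outside, world axes, zero at the start; "moment": the same for the moment, N m; "grip_width": finger opening in mm.
Only numpy, scipy, OpenCV 4.12 (cv2) and the standard library are available. Lean on these libraries where they do the work, as an engineer would, in place of code of your own. Each camera call takes 0.05 s, during which the arm holds its last target.

## Working session

There is one attempt and no reset: what is moved stays moved. The work goes in short steps, Python scripts to look and compute and a tool call to move; the robot and the scene stay as the last step left them, time stands still between calls to the robot, and variables do not carry over. Pictures are saved under pics/ and viewed, and the job is handed in when it is done.

Besides the shell and the picture viewer there is one more tool, called after "Emit:" by a JSON object that holds its "method" and its "body". step_arm: Moves the arm, as the interface text tells. Shifts and turns lie within -1 to 1; 1 stands for 2 cm of shift or 4 degrees of turn. Its arguments: {"type":"object","properties":{"moves":{"type":"array"}},"required":["moves"]}

```bash
ls; mkdir -p pics
python3 - <<'E'
from plant import *
import cv2
print(get_obs())
for n in ["scene","top","wrist"]:
    c=get_calibration(n); print(n,c)
    cv2.imwrite(f"pics/{n}0.png",capture(n)[:,:,::-1])
E
```

```text
pics
{'time': 0.0, 'joint_positions': array([ 1.06898465e+00,  3.42735370e-01,  1.52501761e+00, -1.56998908e-05,
        1.27541163e+00, -1.46008772e-01]), 'dq': array([ 1.65726043e-03, -1.59868959e-03,  2.91234227e-04, -5.09953487e-04,
       -3.52381477e-03, -3.43791240e-05]), 'tau': array([ 7.27957158e-04, -4.31243491e+01, -2.44224823e+01,  7.18063815e-02,
        5.58493752e-02, -1.53048313e-04]), 'tool_pos': array([182.66750859, 491.75658922, 226.03820088]), 'tcp_rot': array([-3.14003524e+00, -2.13851675e-04,  2.78579417e+00]), 'contact_force': array([ 0.08409075,  0.64687844, -0.04917496]), 'moment': array([ 0.05862055,  0.0094953 , -0.00797322]), 'grip_width': 91.7361324706958}
scene {'mtx': array([[499.24071872,   0.        , 323.44387572],
       [  0.        , 499.24071872, 241.4502997 ],
       [  0.        ,   0.        ,   1.        ]]), 'eye': array([1356.50280002,  405.83645051, 1220.83140994]), 'orientation': array([-2.45861803, -0.01402534,  1.97708068])}
top {'mtx': array([[606.00500233,   0.        , 308.94194148],
       [  0.        , 606.00500233, 235.82924153],
       [  0.        ,   0.        ,   1.        ]]), 'eye': array([ 377.57071749,   59.18860591, 1437.81215574]), 'orientation': array([-3.04902852, -0.01668029, -1.57863887])}
wrist {'mtx': array([[371.64829954,   0.        , 323.26137613],
       [  0.        , 371.64829954, 238.19922467],
       [  0.        ,   0.        ,   1.        ]]), 'mount': array([[ 2.09823062e-04, -9.67057381e-01, -2.54558399e-01,
         6.83780088e+01],
       [ 9.99999929e-01,  1.22992885e-04,  3.57017760e-04,
         2.30960040e-01],
       [-3.13947788e-04, -2.54558456e-01,  9.67057337e-01,
        -1.58605788e+02],
       [ 0.00000000e+00,  0.00000000e+00,  0.00000000e+00,
         1.00000000e+00]])}
```

View pics/scene0.png

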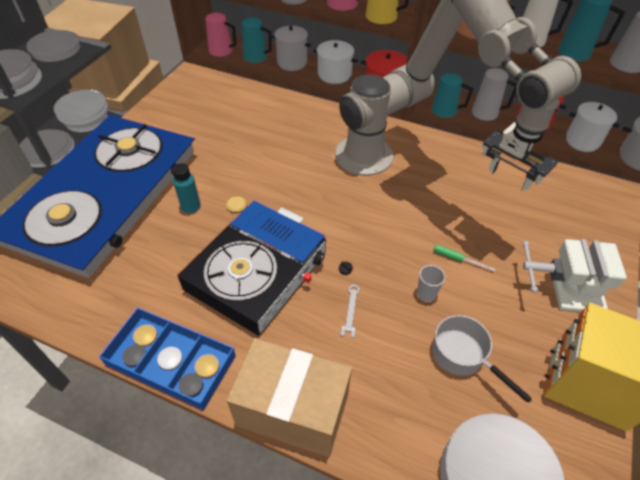

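View pics/top0.png

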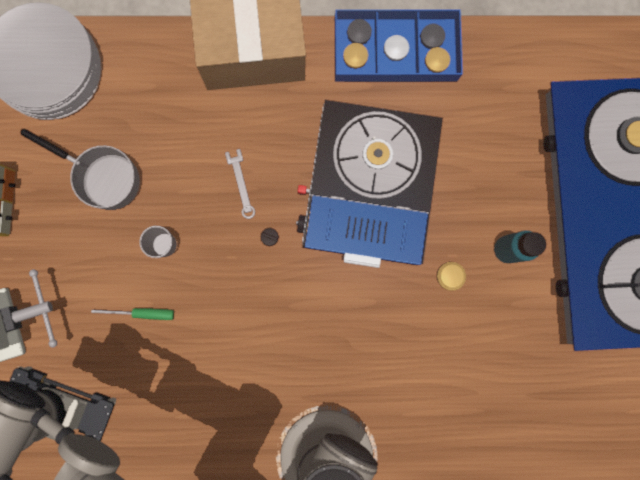

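View pics/wrist0.png

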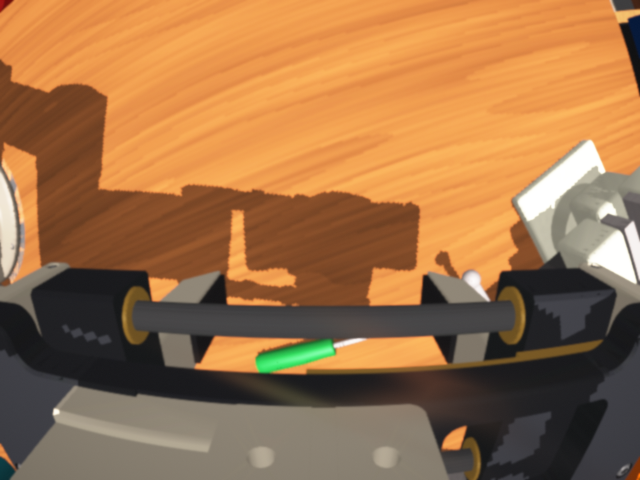

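The top view shows the stove with its lip at (363,260), its red lever at (303,189) and its knob at (300,224). The spare knob is at (270,237), the spanner at (242,185), the brass cap at (452,276) and the flask at (525,246). Next I'll measure.

```bash
cat > h.py <<'E'
import numpy as np, cv2
from scipy.spatial.transform import Rotation as Ro
from plant import *
def cam(n,obs=None):
    c=get_calibration(n)
    if n=="wrist":
        o=obs or get_obs(); R=Ro.from_euler('xyz',o['tcp_rot']).as_matrix(); m=c['mount']
        return c['mtx'],R@m[:3,3]+o['tool_pos'],R@m[:3,:3]
    return c['mtx'],np.array(c['eye']),Ro.from_euler('xyz',c['orientation']).as_matrix()
def ray(n,C,u,v):
    K,e,R=C; x=(u-K[0,2])/K[0,0]; y=(v-K[1,2])/K[1,1]
    if n=="wrist":
        r=np.hypot(x,y); d=np.array([x/r*np.sin(r),y/r*np.sin(r),np.cos(r)]) if r>1e-9 else np.array([0,0,1.])
    else: d=np.array([x,y,1.])
    d=R@d; return e,d/np.linalg.norm(d)
def onz(n,C,u,v,z):
    e,d=ray(n,C,u,v); return e+d*(z-e[2])/d[2]
def tri(rs):
    A=np.zeros((3,3));b=np.zeros(3)
    for e,d in rs:
        P=np.eye(3)-np.outer(d,d);A+=P;b+=P@e
    p=np.linalg.solve(A,b); return p,[np.linalg.norm((np.eye(3)-np.outer(d,d))@(p-e)) for e,d in rs]
def proj(n,C,p):
    K,e,R=C; q=R.T@(np.asarray(p)-e)
    if n=="wrist":
        r=np.hypot(q[0],q[1]);t=np.arctan2(r,q[2]);x,y=q[0]/r*t,q[1]/r*t
    else: x,y=q[0]/q[2],q[1]/q[2]
    return np.array([K[0,0]*x+K[0,2],K[1,1]*y+K[1,2]])
def mask(im,kind):
    h=cv2.cvtColor(im,cv2.COLOR_RGB2HSV).astype(int);H,S,V=h[...,0],h[...,1],h[...,2]
    if kind=="red": m=((H<6)|(H>174))&(S>170)&(V>100)
    if kind=="blue": m=(H>100)&(H<125)&(S>120)&(V>60)
    if kind=="white": m=(S<50)&(V>190)
    return m.astype(np.uint8)
def blobs(m,box=None,amin=8):
    if box: k=np.zeros_like(m);x0,y0,x1,y1=box;k[y0:y1,x0:x1]=1;m=m*k
    n,l,s,c=cv2.connectedComponentsWithStats(m)
    return [(s[i],c[i],l==i) for i in range(1,n) if s[i,4]>=amin]
E
python3 - <<'E'
from h import *
T=cv2.imread("pics/top0.png")[:,:,::-1];S=cv2.imread("pics/scene0.png")[:,:,::-1]
ct,cs=cam("top"),cam("scene")
for nm,im,b in(("top",T,(290,95,450,275)),("scene",S,(170,190,340,340))):
    for k in("red","blue","white"):
        for s,c,l in blobs(mask(im,k),b):
            r=cv2.minAreaRect(np.argwhere(l)[:,::-1].astype(np.float32))
            print(nm,k,s,c.round(1),cv2.boxPoints(r).round(1).tolist() if s[4]>60 else '')
E
python3 - <<'E'
import cv2
T=cv2.imread("pics/top0.png");cv2.imwrite("pics/topz.png",cv2.resize(T[95:285,225:475],None,fx=3.2,fy=3.2,interpolation=2)[:600])
S=cv2.imread("pics/scene0.png");cv2.imwrite("pics/scz.png",cv2.resize(S[185:335,170:370],None,fx=4,fy=4,interpolation=2)[:600])
E
```

```text
top blue [ 306  197  122   67 5297] [367.8 229.5] [[304.79998779296875, 246.5], [312.6000061035156, 195.8000030517578], [428.1000061035156, 213.5], [420.29998779296875, 264.29998779296875]]
top white [344 118  53  51 917] [374.4 138.2] [[343.3999938964844, 166.8000030517578], [345.1000061035156, 116.80000305175781], [396.3999938964844, 118.69999694824219], [394.6000061035156, 168.60000610351562]]
top white [356 124   4   3   8] [357.5 125.1] 
top white [347 142   8   2   9] [350.3 142.7] 
top white [356 143   6   3  11] [358.5 143.7] 
top white [344 253  37  14 332] [361.9 259.5] [[343.29998779296875, 261.29998779296875], [344.70001220703125, 252.1999969482422], [380.70001220703125, 257.70001220703125], [379.29998779296875, 266.79998779296875]]
scene red [304 274   7   8  43] [307.3 277.4] 
scene blue [ 231  202   93   60 2560] [278.1 230.7] [[229.60000610351562, 225.8000030517578], [244.39999389648438, 196.1999969482422], [324.0, 236.0], [309.20001220703125, 265.6000061035156]]
scene blue [170 322  42  18 382] [183.8 333.5] [[170.0, 339.0], [170.0, 322.0], [211.0, 322.0], [211.0, 339.0]]
scene white [278 208  25  14 159] [290.  214.6] [[277.20001220703125, 211.60000610351562], [280.0, 206.0], [302.79998779296875, 217.39999389648438], [300.0, 223.0]]
scene white [ 210  246   60   48 1262] [236.7 266.2] [[201.6999969482422, 265.79998779296875], [249.8000030517578, 232.1999969482422], [273.79998779296875, 266.6000061035156], [225.6999969482422, 300.20001220703125]]
scene white [241 271  26  22 314] [252.  282.5] [[235.60000610351562, 285.5], [257.70001220703125, 267.1000061035156], [267.6000061035156, 278.8999938964844], [245.39999389648438, 297.29998779296875]]
```

View pics/topz.png

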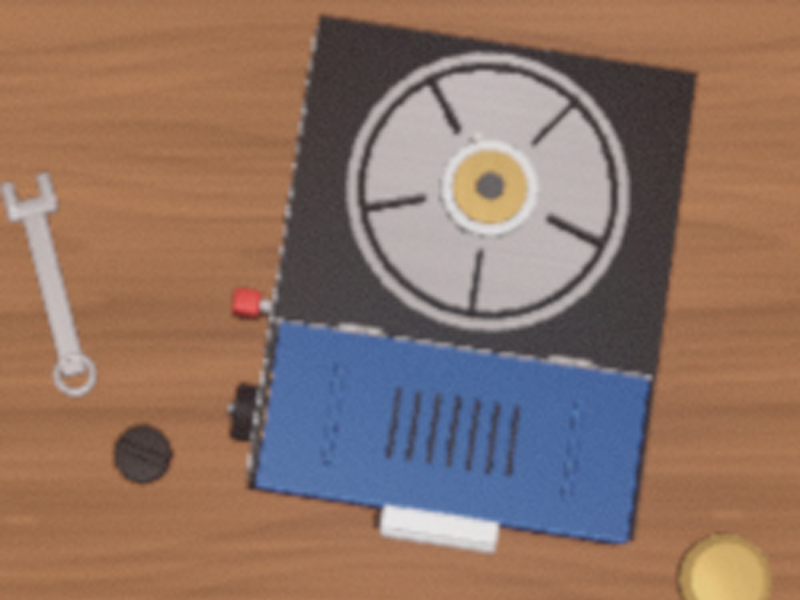

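View pics/scz.png

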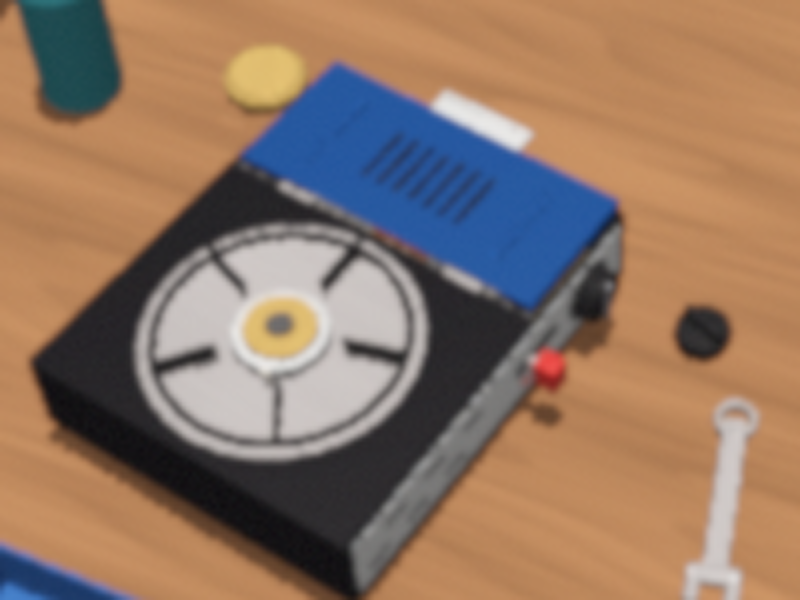

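```bash
cat > pose.py <<'E'
from h import *
T=cv2.imread("pics/top0.png")[:,:,::-1];S=cv2.imread("pics/scene0.png")[:,:,::-1]
ct,cs=cam("top"),cam("scene")
def redc(im,b):
    h=cv2.cvtColor(im,cv2.COLOR_RGB2HSV).astype(int);m=(((h[...,0]<8)|(h[...,0]>170))&(h[...,1]>140)&(h[...,2]>90)).astype(np.uint8)
    return [(s[4],c) for s,c,l in blobs(m,b)]
print(redc(T,(290,175,315,205)),redc(S,(298,265,320,290)))
rt=max(redc(T,(290,175,315,205)),key=lambda t:t[0])[1]; rs=max(redc(S,(298,265,320,290)),key=lambda t:t[0])[1]
print("red tri",tri([ray("top",ct,*rt),ray("scene",cs,*rs)]))
wt=np.array([361.9,259.5]);ws=np.array([290,214.6])
print("lip tri",tri([ray("top",ct,*wt),ray("scene",cs,*ws)]))
# lid corners
bt=[(304.8,246.5),(312.6,195.8),(428.1,213.5),(420.3,264.3)]
P=[onz("top",ct,u,v,86) for u,v in bt]
for p in P: print(p.round(1))
ty=(P[0]-P[3]+P[1]-P[2])/2; tx=(P[1]-P[0]+P[2]-P[3])/2
print(np.linalg.norm(ty),np.linalg.norm(tx),np.degrees(np.arctan2(-ty[0],ty[1])),np.degrees(np.arctan2(tx[1],tx[0])))
# stove top corners, z 85 : from zoom picture
for u,v in [(320,15),(695,72)]:
    print("corner",onz("top",ct,225+u/3.2,95+v/3.2,85).round(1))
for (u,v),(z) in {(491,186):85}.items(): print("burner",onz("top",ct,225+u/3.2,95+v/3.2,95))
for n,(u,v),z in [("spare",(142,453),25),("span1",(72,372),20),("span2",(30,215),20),("cap",(725,580),19)]:
    print(n,onz("top",ct,225+u/3.2,95+v/3.2,z).round(0))
print("flask",onz("top",ct,533,244,170).round(0))
E
python3 pose.py
```

```text
[(np.int32(79), array([301.39240506, 189.26582278]))] [(np.int32(61), array([307.1147541 , 277.24590164]))]
red tri (array([614.48329458,  52.6004591 ,  48.9446025 ]), [np.float64(1.0018687728358762), np.float64(1.00186877283592)])
lip tri (array([448.31178035, -80.60026269,  88.10580447]), [np.float64(1.6193387012522793), np.float64(1.6193387012523928)])
[479.   45.1  86. ]
[593.5  26.7  86. ]
[ 551.8 -233.6   86. ]
[ 437.3 -213.1   86. ]
262.5424747444737 116.11106422980582 -9.131665550078877 -9.64689238658115
corner [816.   -3.6  85. ]
corner [ 773.5 -272.    85. ]
burner [ 688.66883227 -122.64416813   95.        ]
spare [507. 127.  25.]
span1 [568. 179.  20.]
span2 [686. 210.  20.]
cap [ 412. -299.   19.]
flask [ 475. -436.  170.]
```

```bash
cat > plan.py <<'E'
from h import *
O=np.array([628,-111.5,0]); YAW=np.radians(-9.1)
Rs=Ro.from_euler('z',YAW).as_matrix()
def s2w(p): return O+Rs@np.asarray(p,float)
def w2s(p): return Rs.T@(np.asarray(p)-O)
# tool orientation in stove frame: columns tool x,y,z
def ori(zdir,xdir):
    z=np.array(zdir,float);z/=np.linalg.norm(z);x=np.array(xdir,float);x-=z*(x@z);x/=np.linalg.norm(x)
    return Rs@np.stack([x,np.cross(z,x),z],1)
def go(pw,R,grip=1,rows=8,vmax=1.0,rmax=1.0,show=True):
    o=get_obs();p=o['tool_pos'].copy();Q=Ro.from_euler('xyz',o['tcp_rot']).as_matrix();out=[]
    for i in range(rows):
        d=Q.T@(pw-p)/20; rv=Ro.from_matrix(Q.T@R).as_rotvec(degrees=True)/4
        if np.abs(d).max()<.03 and np.abs(rv).max()<.03: break
        d*=min(1,vmax/max(np.abs(d).max(),1e-9)); rv*=min(1,rmax/max(np.abs(rv).max(),1e-9))
        d=d.round(2);rv=rv.round(2)
        out+=list(d)+list(rv)+[grip]
        p=p+Q@d*20;Q=Q@Ro.from_rotvec(rv*4,degrees=True).as_matrix()
    print([float(v)+0 for v in out]); print("end",p.round(1),"remaining",(pw-p).round(1))
def st():
    o=get_obs();R=Ro.from_euler('xyz',o['tcp_rot']).as_matrix()
    print("t",round(o['time'],2),"tcp",o['tool_pos'].round(1),"stove",w2s(o['tool_pos']).round(1),"toolz_s",(Rs.T@R[:,2]).round(2),"F_s",(Rs.T@o['contact_force']).round(2),"q",o['joint_positions'].round(3),"w",round(o['grip_width'],1))
E
python3 -c "
from plan import *
go(s2w([14,160,150]),ori([0,0,-1],[0,1,0]));st()"
```

```text
[-1.0, -0.41, 0.13, 0.0, 0.0, 1.0, 1.0, -1.0, -0.33, 0.12, 0.0, 0.0, 1.0, 1.0, -1.0, -0.26, 0.12, 0.0, 0.0, 1.0, 1.0, -1.0, -0.18, 0.12, 0.0, 0.0, 1.0, 1.0, -1.0, -0.11, 0.12, 0.0, 0.0, 1.0, 1.0, -1.0, -0.04, 0.12, 0.0, 0.0, 1.0, 1.0, -1.0, 0.03, 0.12, 0.0, 0.0, 1.0, 1.0, -1.0, 0.1, 0.12, 0.0, 0.0, 1.0, 1.0]
end [303.2 380.7 206.9] remaining [ 364.  -336.4  -56.9]
t 0.15 tcp [182.7 491.9 226.2] stove [-535.1  525.3  226.2] toolz_s [-0. -0. -1.] F_s [ 0.12  0.11 -0.92] q [ 1.069  0.343  1.525 -0.     1.275 -0.146] w 92.0
```

Emit:
{"method": "step_arm", "body": {"moves": [-1, -0.4, 0, 0, 0, 1, 1, -1, -0.33, 0, 0, 0, 1, 1, -1, -0.26, 0, 0, 0, 1, 1, -1, -0.18, 0, 0, 0, 1, 1, -1, -0.1, 0, 0, 0, 1, 1, -1, -0.04, 0, 0, 0, 1, 1, -1, 0.03, 0, 0, 0, 1, 1, -1, 0.1, 0, 0, 0, 1, 1]}}

```text
time: 0.82
tool_pos: [303.4, 376.9, 223.6]
tcp_rot: [-3.135, 0.0, 2.21]
contact_force: [0.8, -0.3, 0.7]
grip_width: 42.8
```

```bash
python3 -c "
from plan import *
go(s2w([14,160,150]),ori([0,0,-1],[0,1,0]));st()"
```

```text
[-1.0, 0.19, 0.15, -0.01, 0.0, 1.0, 1.0, -1.0, 0.27, 0.15, -0.01, 0.0, 1.0, 1.0, -1.0, 0.34, 0.16, -0.01, 0.0, 1.0, 1.0, -1.0, 0.42, 0.16, -0.01, 0.0, 1.0, 1.0, -1.0, 0.51, 0.17, 0.0, 0.0, 1.0, 1.0, -1.0, 0.6, 0.17, -0.01, 0.01, 1.0, 1.0, -1.0, 0.7, 0.18, 0.0, 0.0, 1.0, 1.0, -1.0, 0.81, 0.19, -0.01, 0.01, 1.0, 1.0]
end [436.  255.5 197. ] remaining [ 231.1 -211.2  -47. ]
t 0.82 tcp [303.4 376.9 223.6] stove [-397.7  430.9  223.6] toolz_s [-0. -0. -1.] F_s [ 0.79 -0.15  0.66] q [0.734 0.273 1.633 0.    1.242 0.095] w 42.8
```

Emit:
{"method": "step_arm", "body": {"moves": [-1, 0.2, 0.1, 0, 0, 1, 1, -1, 0.27, 0.1, 0, 0, 1, 1, -1, 0.34, 0.1, 0, 0, 1, 1, -1, 0.42, 0.1, 0, 0, 1, 1, -1, 0.5, 0.1, 0, 0, 1, 1, -1, 0.6, 0.1, 0, 0, 1, 1, -1, 0.7, 0.1, 0, 0, 1, 1, -1, 0.8, 0.1, 0, 0, 1, 1]}}

```text
time: 1.48
tool_pos: [438.3, 247.1, 205.6]
tcp_rot: [-3.134, 0.005, 1.624]
contact_force: [-0.0, 0.8, 0.0]
grip_width: 0.8
```

```bash
python3 -c "
from plan import *
go(s2w([14,160,150]),ori([0,0,-1],[0,1,0]));st()"
```

```text
[-0.98, 1.0, 0.25, -0.03, 0.03, 1.0, 1.0, -0.86, 1.0, 0.24, -0.04, 0.02, 1.0, 1.0, -0.74, 1.0, 0.22, -0.03, 0.03, 1.0, 1.0, -0.64, 1.0, 0.22, -0.01, 0.0, 0.04, 1.0, -0.64, 1.0, 0.22, 0.0, 0.0, 0.0, 1.0, -0.63, 1.0, 0.21, 0.0, 0.0, 0.0, 1.0, -0.64, 1.0, 0.22, 0.0, 0.0, 0.0, 1.0, -0.63, 1.0, 0.21, 0.0, 0.0, 0.0, 1.0]
end [586.3 116.  169.6] remaining [ 80.8 -71.7 -19.6]
t 1.48 tcp [438.3 247.1 205.6] stove [-244.   324.1  205.6] toolz_s [-0.01 -0.01 -1.  ] F_s [-0.15  0.8   0.05] q [ 0.362  0.326  1.609 -0.002  1.215  0.31 ] w 0.8
```

Emit:
{"method": "step_arm", "body": {"moves": [-1, 1, 0.2, 0, 0, 1, 1, -0.86, 1, 0.2, 0, 0, 1, 1, -0.74, 1, 0.2, 0, 0, 1, 1, -0.64, 1, 0.2, 0, 0, 0, 1, -0.64, 1, 0.2, 0, 0, 0, 1, -0.64, 1, 0.2, 0, 0, 0, 1, -0.64, 1, 0.2, 0, 0, 0, 1, -0.64, 1, 0.2, 0, 0, 0, 1]}}

```text
time: 2.15
tool_pos: [590.5, 105.2, 169.6]
tcp_rot: [-3.131, 0.007, 1.398]
contact_force: [0.8, 0.6, 0.9]
grip_width: 0.3
```

```bash
python3 -c "
from plan import *
go(s2w([14,160,150]),ori([0,0,-1],[0,1,0]));st()"
```

```text
[-0.54, 1.0, 0.22, -0.15, 0.1, -0.2, 1.0, -0.56, 1.0, 0.23, 0.0, 0.0, 0.0, 1.0, -0.57, 1.0, 0.23, 0.0, 0.0, 0.0, 1.0, -0.56, 1.0, 0.23, 0.0, 0.0, 0.0, 1.0, -0.16, 0.27, 0.06, 0.0, 0.0, 0.0, 1.0]
end [667.1  44.2 150. ] remaining [ 0.1  0.1 -0. ]
t 2.15 tcp [590.5 105.2 169.6] stove [-71.3 208.  169.6] toolz_s [-0.01 -0.01 -1.  ] F_s [0.72 0.74 0.89] q [ 0.051  0.532  1.381 -0.005  1.24   0.225] w 0.3
```

Emit:
{"method": "step_arm", "body": {"moves": [-0.54, 1, 0.22, -0.15, 0.1, -0.2, 1, -0.56, 1, 0.23, 0, 0, 0, 1, -0.56, 1, 0.23, 0, 0, 0, 1, -0.56, 1, 0.23, 0, 0, 0, 1, -0.16, 0.3, 0.06, 0, 0, 0, 1, 0, 0, 0, 0, 0, 0, 1]}}

```text
time: 2.65
tool_pos: [671.9, 36.6, 144.3]
tcp_rot: [-3.137, 0.001, 1.408]
contact_force: [0.1, -0.0, -0.3]
grip_width: 0.4
```

```bash
python3 -c "
from plan import *
go(s2w([14,160,47]),ori([0,0,-1],[0,1,0]));st()
for n in ['scene','wrist']: cv2.imwrite(f'pics/{n}1.png',capture(n)[:,:,::-1])
S=cv2.imread('pics/scene1.png');cv2.imwrite('pics/scene1z.png',cv2.resize(S[150:340,170:400],None,fx=3.1,fy=3.1,interpolation=2))
"
```

```text
[0.07, -0.06, 1.0, -0.07, 0.02, -0.06, 1.0, 0.07, -0.06, 1.0, 0.0, 0.0, 0.0, 1.0, 0.07, -0.06, 1.0, 0.0, 0.0, 0.0, 1.0, 0.07, -0.06, 1.0, 0.0, 0.0, 0.0, 1.0, 0.06, -0.05, 0.87, 0.0, 0.0, 0.0, 1.0]
end [667.2  44.2  46.9] remaining [-0.   0.1  0.1]
t 2.65 tcp [671.9  36.6 144.3] stove [ 20.  153.2 144.3] toolz_s [-0. -0. -1.] F_s [ 0.08  0.01 -0.29] q [-5.900e-02  6.840e-01  1.177e+00 -1.000e-03  1.286e+00  1.040e-01] w 0.4
```

View pics/wrist1.png

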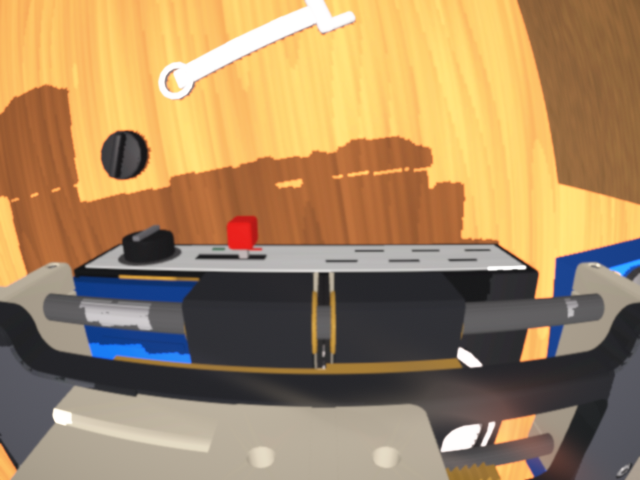

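View pics/scene1z.png

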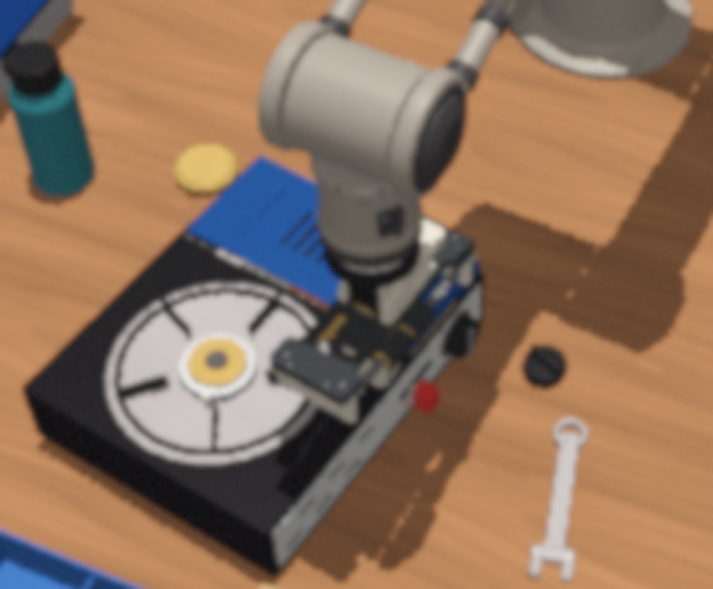

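```bash
python3 -c "
from plan import *
o=get_obs();C=cam('wrist');print(o['tool_pos'])
W=cv2.imread('pics/wrist1.png')[:,:,::-1]
print('tcp px',proj('wrist',C,o['tool_pos']),'lever model px',proj('wrist',C,s2w([-38,157.5,63])),proj('wrist',C,s2w([-38,157.5,50])))
for s,c,l in blobs(mask(W,'red')): 
  print(s,c); p=onz('wrist',C,*c,56); print(p,w2s(p))
# top edge of panel front
for q in ([-170,139,80],[170,139,80],[-170,139,2],[170,139,2],[-118,159,47]): print(q,proj('wrist',C,s2w(q)))
st()
"
```

```text
[670.82452514  37.86347963 144.7929174 ]
tcp px [323.54228743 294.08015115] lever model px [240.97083286 241.05634195] [244.88824628 236.28962459]
[227 216  31  34 923] [242.06933911 232.04658722]
[615.62704871  54.65434222  56.        ] [-38.49587257 162.1062095   56.        ]
[-170, 139, 80] [ 75.45946658 270.24489754]
[170, 139, 80] [534.84433664 271.53057306]
[-170, 139, 2] [122.84769406 242.94202105]
[170, 139, 2] [491.98945037 242.66416853]
[-118, 159, 47] [146.91684113 233.68391242]
t 2.75 tcp [670.8  37.9 144.8] stove [ 18.7 154.3 144.8] toolz_s [-0.01 -0.   -1.  ] F_s [-0.27 -0.7  -1.01] q [-5.700e-02  6.810e-01  1.179e+00 -1.000e-03  1.286e+00  1.040e-01] w 0.8
```

Emit:
{"method": "step_arm", "body": {"moves": [0.4, -0.2, 1, -0.07, 0.02, -0.06, 1, 0, 0, 1, 0, 0, 0, 1, 0, 0, 1, 0, 0, 0, 1, 0, 0, 1, 0, 0, 0, 1, 0, 0, 0.6, 0, 0, 0, 1, 0, 0, 0, 0, 0, 0, 1]}}

```text
time: 3.25
tool_pos: [664.5, 54.3, 55.1]
tcp_rot: [3.137, -0.003, 1.42]
contact_force: [0.8, -0.8, 0.1]
grip_width: 0.7
```

```bash
python3 -c "
from plan import *
go(s2w([-5,161,46]),ori([0,0,-1],[0,1,0]),vmax=.4);st()
"
```

```text
[-0.23, -0.4, 0.24, 0.06, -0.04, 0.12, 1.0, -0.19, -0.35, 0.21, 0.0, 0.0, 0.0, 1.0]
end [648.4  48.3  46.1] remaining [ 0.1 -0.1 -0.1]
t 3.25 tcp [664.5  54.3  55.1] stove [  9.9 169.5  55.1] toolz_s [ 0.  0. -1.] F_s [ 0.94 -0.7   0.09] q [-0.034  0.755  1.302  0.002  1.081  0.115] w 0.7
```

Emit:
{"method": "step_arm", "body": {"moves": [-0.22, -0.4, 0.24, 0.06, -0.04, 0.12, 1, -0.2, -0.3, 0.2, 0, 0, 0, 1, 0, 0, 0, 0, 0, 0, 1]}}

```text
time: 3.5
tool_pos: [647.5, 51.6, 48.5]
tcp_rot: [3.141, -0.0, 1.415]
contact_force: [-0.6, 0.4, -0.2]
grip_width: 0.5
```

```bash
python3 -c "
from plan import *
go(s2w([-36,162,46]),ori([0,0,-1],[0,1,0]),vmax=.25);st()
cv2.imwrite('pics/wrist2.png',capture('wrist')[:,:,::-1])
"
```

```text
[-0.02, -0.25, 0.02, 0.0, -0.01, 0.05, 1.0, -0.02, -0.25, 0.02, 0.0, 0.0, 0.0, 1.0, -0.02, -0.25, 0.02, 0.0, 0.0, 0.0, 1.0, -0.02, -0.25, 0.02, 0.0, 0.0, 0.0, 1.0, -0.01, -0.25, 0.02, 0.0, 0.0, 0.0, 1.0, -0.02, -0.22, 0.02, 0.0, 0.0, 0.0, 1.0]
end [618.1  54.1  46.1] remaining [-0.   0.1 -0.1]
t 3.5 tcp [647.5  51.6  48.5] stove [ -6.6 164.1  48.5] toolz_s [ 0.  0. -1.] F_s [-0.63  0.28 -0.17] q [-0.039  0.737  1.361  0.     1.044  0.117] w 0.5
```

View pics/wrist2.png

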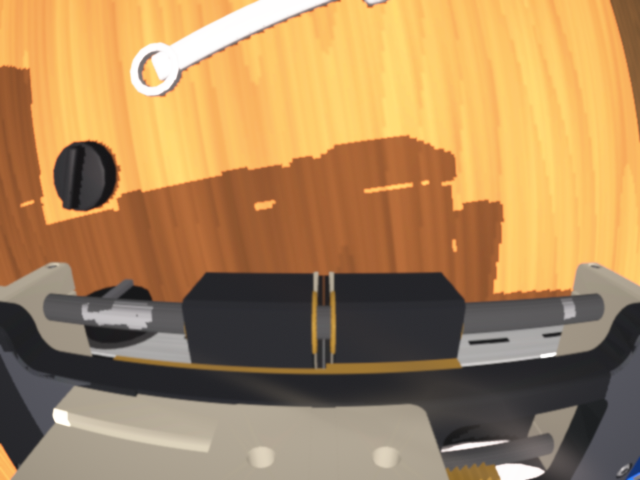

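Emit:
{"method": "step_arm", "body": {"moves": [-0.1, -0.25, 0.05, 0, 0, 0, 1, 0, -0.25, 0.05, 0, 0, 0, 1]}}

```text
time: 3.72
tool_pos: [639.6, 52.2, 49.7]
tcp_rot: [3.135, -0.001, 1.416]
contact_force: [0.9, -1.0, 0.2]
grip_width: 0.3
```

Emit:
{"method": "step_arm", "body": {"moves": [0, -0.25, 0, 0, 0, 0, 1, 0, -0.25, 0, 0, 0, 0, 1]}}

```text
time: 3.88
tool_pos: [630.5, 54.0, 51.1]
tcp_rot: [3.13, -0.002, 1.417]
contact_force: [1.6, -0.3, 1.1]
grip_width: 0.4
```

```bash
python3 -c "
from plan import *
st()
cv2.imwrite('pics/wrist3.png',capture('wrist')[:,:,::-1])
S=capture('scene')[:,:,::-1];cv2.imwrite('pics/scene3z.png',cv2.resize(S[190:330,220:380],None,fx=4,fy=4,interpolation=2))
"
```

```text
t 3.88 tcp [630.5  54.   51.1] stove [-23.8 163.8  51.1] toolz_s [ 0.01  0.   -1.  ] F_s [ 1.65 -0.03  1.12] q [-3.600e-02  7.020e-01  1.426e+00  1.000e-03  1.002e+00  1.180e-01] w 0.4
```

View pics/scene3z.png

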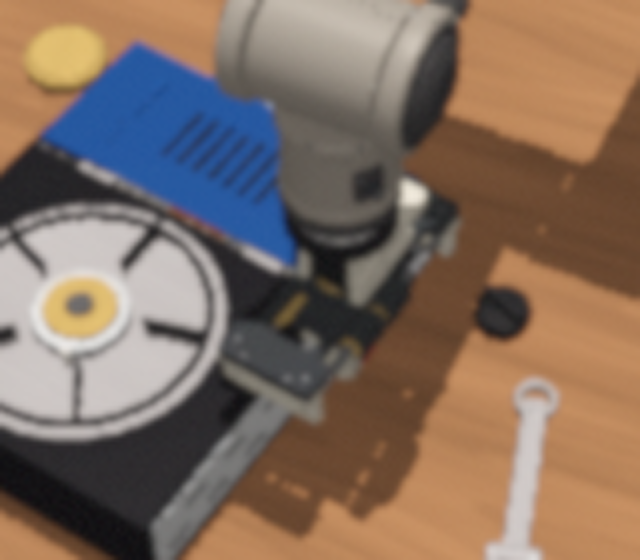

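Emit:
{"method": "step_arm", "body": {"moves": [0, -0.25, 0.3, 0, 0, 0, 1, -0.05, -0.25, 0.15, 0, 0, 0, 1]}}

```text
time: 4.15
tool_pos: [622.1, 54.8, 43.9]
tcp_rot: [3.125, -0.003, 1.417]
contact_force: [1.3, 1.6, 2.1]
grip_width: 0.4
```

```bash
python3 -c "
from plan import *
st()
"
```

```text
t 4.15 tcp [622.1  54.8  43.9] stove [-32.2 163.2  43.9] toolz_s [ 0.02  0.   -1.  ] F_s [1.04 1.77 2.14] q [-3.500e-02  6.960e-01  1.463e+00  1.000e-03  9.660e-01  1.180e-01] w 0.4
```

Emit:
{"method": "step_arm", "body": {"moves": [0, -0.25, -0.05, 0, 0, 0, 1]}}

```text
time: 4.23
tool_pos: [616.7, 55.5, 44.2]
tcp_rot: [3.126, -0.003, 1.416]
contact_force: [1.1, 0.5, -1.2]
grip_width: 0.9
```

Emit:
{"method": "step_arm", "body": {"moves": [0, -0.15, 0, 0, 0, 0, 1]}}

```text
time: 4.32
tool_pos: [614.6, 55.7, 44.4]
tcp_rot: [3.123, -0.003, 1.416]
contact_force: [9.1, -2.0, -0.9]
grip_width: 0.2
```

```bash
python3 -c "
from plan import *
st()
"
```

```text
t 4.32 tcp [614.6  55.7  44.4] stove [-39.7 163.   44.4] toolz_s [ 0.02  0.   -1.  ] F_s [ 9.3  -0.58 -0.89] q [-3.400e-02  6.830e-01  1.489e+00  1.000e-03  9.500e-01  1.200e-01] w 0.2
```

Force rose to 9 N at x=-39.7, which is the lever's end stop. Backing off, then rising.

Emit:
{"method": "step_arm", "body": {"moves": [0, 0.25, 0, 0, 0, 0, 1, 0, 0.6, 0, 0, 0, 0, 1, 0.4, 0.7, 0, 0, 0, 0, 1, 0.5, 0, -0.5, 0, 0, 0, 1, 0.3, 0, -1, 0, 0, 0, 1, 0, 0, -1, 0, 0, 0, 1, 0, 0, -1, 0, 0, 0, 1, 0, 0, -1, 0, 0, 0, 1]}}

```text
time: 4.98
tool_pos: [640.5, 75.4, 128.7]
tcp_rot: [-3.131, 0.001, 1.415]
contact_force: [-0.1, 0.8, 0.3]
grip_width: 0.7
```

```bash
python3 -c "
from plan import *
st()
C=cam('wrist');W=capture('wrist');cv2.imwrite('pics/wrist4.png',W[:,:,::-1])
for s,c,l in blobs(mask(W,'red')): 
  p=onz('wrist',C,*c,56); print(s,c,w2s(p))
T=capture('top');cv2.imwrite('pics/top4.png',T[:,:,::-1])
"
```

```text
t 4.98 tcp [640.5  75.4 128.7] stove [-17.2 186.6 128.7] toolz_s [-0.01 -0.   -1.  ] F_s [-0.19  0.81  0.3 ] q [-2.000e-03  6.490e-01  1.288e+00  1.000e-03  1.215e+00  1.530e-01] w 0.7
[242 266  27   7 168] [255.05952381 269.19642857] [-63.64884884 172.45616981  56.        ]
```

View pics/wrist4.png

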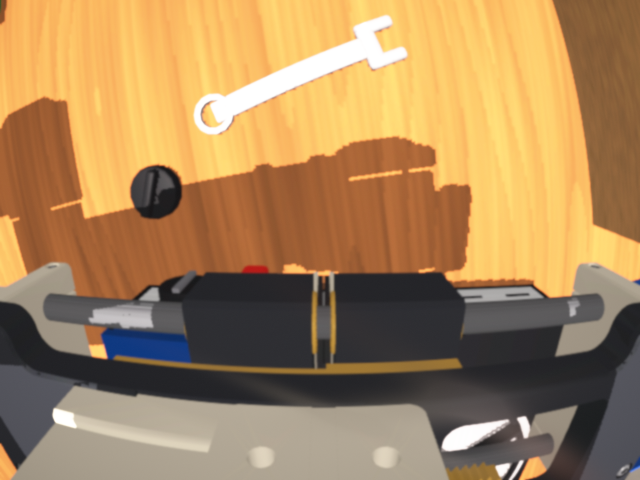

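```bash
python3 -c "
from plan import *
go(s2w([-270,20,220]),ori([0,0,-1],[1,0,0]),rows=8)"
```

```text
[-0.65, -1.0, -0.34, 0.0, 0.0, 1.0, 1.0, -0.75, -1.0, -0.36, 0.0, 0.0, 1.0, 1.0, -0.87, -1.0, -0.38, 0.0, 0.0, 1.0, 1.0, -1.0, -1.0, -0.41, 0.0, 0.0, 1.0, 1.0, -1.0, -0.87, -0.38, 0.0, 0.0, 1.0, 1.0, -1.0, -0.76, -0.36, 0.0, 0.0, 1.0, 1.0, -1.0, -0.65, -0.34, 0.0, 0.0, 1.0, 1.0, -1.0, -0.55, -0.33, 0.0, 0.0, 1.0, 1.0]
end [458.6  -7.1 190.3] remaining [-94.  -42.   29.7]
```

Emit:
{"method": "step_arm", "body": {"moves": [-0.65, -1, -0.5, 0, 0, 1, 1, -0.75, -1, -0.5, 0, 0, 1, 1, -0.87, -1, -0.5, 0, 0, 1, 1, -1, -1, -0.5, 0, 0, 1, 1, -1, -0.87, -0.5, 0, 0, 1, 1, -1, -0.76, -0.5, 0, 0, 1, 1, -1, -0.65, -0.5, 0, 0, 1, 1, -1, -0.55, -0.5, 0, 0, 1, 1]}}

```text
time: 5.75
tool_pos: [446.0, -6.4, 203.9]
tcp_rot: [-3.119, 0.015, 0.835]
contact_force: [0.5, 0.2, 0.9]
grip_width: 0.5
```

```bash
python3 -c "
from plan import *
st();go(s2w([-270,20,220]),ori([0,0,-1],[1,0,0]),rows=8)"
```

```text
t 5.75 tcp [446.   -6.4 203.9] stove [-196.3   75.   203.9] toolz_s [-0.03 -0.   -1.  ] F_s [0.42 0.31 0.89] q [-1.860e-01  2.360e-01  1.743e+00 -1.000e-03  1.190e+00  5.500e-01] w 0.5
[-1.0, -0.37, -0.16, -0.01, 0.03, 1.0, 1.0, -1.0, -0.29, -0.16, -0.01, 0.02, 1.0, 1.0, -1.0, -0.22, -0.16, -0.01, 0.03, 1.0, 1.0, -1.0, -0.15, -0.16, -0.01, 0.03, 1.0, 1.0, -0.47, -0.04, -0.08, -0.01, 0.02, 1.0, 1.0, 0.0, 0.0, 0.0, -0.02, 0.03, 1.0, 1.0, 0.0, 0.0, 0.0, -0.01, 0.02, 1.0, 1.0, 0.0, 0.0, 0.0, -0.02, 0.03, 1.0, 1.0]
end [364.5 -49.  220. ] remaining [ 0.1 -0.   0. ]
```

Emit:
{"method": "step_arm", "body": {"moves": [-0.7, -0.37, -0.3, 0, 0, 1, 1, -0.7, -0.29, -0.3, 0, 0, 1, 1, -0.5, -0.22, -0.3, 0, 0, 1, 1, -0.5, -0.15, -0.3, 0, 0, 1, 1, 0, 0, 0, 0, 0, 1, 1, 0, 0, 0, 0, 0, 1, 1, 0, 0, 0, 0, 0, 1, 1, 0, 0, 0, 0, 0, 1, 1]}}

```text
time: 6.42
tool_pos: [384.6, -24.7, 225.5]
tcp_rot: [-3.123, 0.041, 0.244]
contact_force: [0.1, -0.1, 0.5]
grip_width: 0.4
```

```bash
python3 -c "
from plan import *
st();go(s2w([-260,0,200]),ori([1,0,-1],[1,0,1]),rows=8)"
```

```text
t 6.42 tcp [384.6 -24.7 225.5] stove [-254.    47.2  225.5] toolz_s [-0.04  0.   -1.  ] F_s [ 0.13 -0.06  0.52] q [-0.261  0.111  1.836 -0.004  1.239  1.068] w 0.4
[-0.55, 1.0, 0.62, -0.2, 1.0, 0.46, 1.0, -0.56, 1.0, 0.59, -0.21, 1.0, 0.46, 1.0, -0.05, 0.09, 0.05, -0.2, 1.0, 0.46, 1.0, 0.0, 0.0, 0.0, -0.21, 1.0, 0.46, 1.0, 0.0, 0.0, 0.0, -0.21, 1.0, 0.46, 1.0, 0.0, 0.0, 0.0, -0.2, 1.0, 0.46, 1.0, 0.0, 0.0, 0.0, -0.21, 1.0, 0.46, 1.0, 0.0, 0.0, 0.0, -0.2, 1.0, 0.46, 1.0]
end [371.2 -70.4 199.9] remaining [0.  0.  0.1]
```

Emit:
{"method": "step_arm", "body": {"moves": [0, 0.6, 0, -0.2, 1, 0.46, 1, 0, 0.6, 0, -0.2, 1, 0.46, 1, 0, 0.6, 0, -0.2, 1, 0.46, 1, 0, 0.3, 0, -0.2, 1, 0.46, 1]}}

```text
time: 6.75
tool_pos: [392.7, -65.9, 221.5]
tcp_rot: [3.12, -0.24, 0.109]
contact_force: [0.2, -0.2, -0.0]
grip_width: 0.6
```

```bash
python3 -c "
from plan import *
st();go(s2w([-260,0,200]),ori([1,0,-1],[1,0,1]),rows=8)"
```

```text
t 6.75 tcp [392.7 -65.9 221.5] stove [-239.5    7.8  221.5] toolz_s [ 0.23  0.04 -0.97] F_s [ 0.2  -0.14 -0.03] q [-0.447 -0.024  2.019  0.133  0.935  0.95 ] w 0.6
[-1.0, 0.07, 0.6, -0.21, 1.0, 0.45, 1.0, -0.33, 0.03, 0.17, -0.21, 1.0, 0.45, 1.0, 0.0, 0.0, 0.0, -0.21, 1.0, 0.45, 1.0, 0.0, 0.0, 0.0, -0.2, 1.0, 0.45, 1.0, 0.0, 0.0, 0.0, -0.21, 1.0, 0.45, 1.0, 0.0, 0.0, 0.0, -0.2, 1.0, 0.45, 1.0, 0.0, 0.0, 0.0, -0.21, 1.0, 0.45, 1.0, 0.0, 0.0, 0.0, -0.15, 0.73, 0.32, 1.0]
end [371.3 -70.4 199.9] remaining [0.  0.  0.1]
```

```bash
cat > fk.py <<'E'
from plan import *
from scipy.optimize import least_squares
D=[([1.06898465,.342735,1.5250176,0,1.275411,-.146009],[182.6675,491.7566,226.038],[-3.14003,-.0002,2.78579]),
([.734,.273,1.633,0,1.242,.095],[303.4,376.9,223.6],[-3.135,0,2.21]),
([.362,.326,1.609,-.002,1.215,.31],[438.3,247.1,205.6],[-3.134,.005,1.624]),
([.051,.532,1.381,-.005,1.24,.225],[590.5,105.2,169.6],[-3.131,.007,1.398]),
([-.059,.684,1.177,-.001,1.286,.104],[671.9,36.6,144.3],[-3.137,.001,1.408]),
([-.034,.755,1.302,.002,1.081,.115],[664.5,54.3,55.1],[3.137,-.003,1.42]),
([-.034,.683,1.489,.001,.95,.12],[614.6,55.7,44.4],[3.123,-.003,1.416]),
([-.002,.649,1.288,.001,1.215,.153],[640.5,75.4,128.7],[-3.131,.001,1.415]),
([-.186,.236,1.743,-.001,1.19,.55],[446,-6.4,203.9],[-3.119,.015,.835]),
([-.261,.111,1.836,-.004,1.239,1.068],[384.6,-24.7,225.5],[-3.123,.041,.244]),
([-.447,-.024,2.019,.133,.935,.95],[392.7,-65.9,221.5],[3.12,-.24,.109])]
import json,os
if os.path.exists('extra.json'): D+=[tuple(d) for d in json.load(open('extra.json'))]
Rz=lambda a:Ro.from_euler('z',a).as_matrix();Ry=lambda a:Ro.from_euler('y',a).as_matrix()
def fk(p,q):
    # p: z0,r0,L1,A,B,lat,C,Dx,yaw6
    z0,r0,L1,A,B,lat,C,Dx,y6=p
    R=Rz(q[0]);t=R@[r0,0,z0];R=R@Ry(q[1]);t=t+R@[0,0,L1];R=R@Ry(q[2]);t=t+R@[B,lat,A];R=R@Rz(S4*q[3]);R=R@Ry(q[4]);t=t+R@[Dx,0,C];R=R@Rz(S6*q[5]+y6)
    return t,R
S4,S6=1,1
def res(p):
    o=[]
    for q,x,r in D:
        t,R=fk(p,q);Q=Ro.from_euler('xyz',r).as_matrix();o+=list((t-x));o+=list(Ro.from_matrix(R.T@Q).as_rotvec()*200)
    return np.array(o)
if __name__=="__main__":
    best=None
    for S4 in(1,-1):
        for S6 in(1,-1):
            for y in (0,1.57,-1.57,3.1):
                s=least_squares(res,[250,0,400,350,50,77,200,0,y],loss='soft_l1')
                if best is None or s.cost<best[0]: best=(s.cost,S4,S6,s.x.round(2).tolist())
            print(S4,S6,best)
    json.dump(best,open('fkp.json','w'))
E
python3 fk.py
```

```text
1 1 (np.float64(0.4211200972582949), 1, 1, [223.47, -0.76, 506.2, 379.83, 46.26, 76.44, 318.76, -0.47, 585.91])
1 -1 (np.float64(0.4211200972582949), 1, 1, [223.47, -0.76, 506.2, 379.83, 46.26, 76.44, 318.76, -0.47, 585.91])
-1 1 (np.float64(0.4211200972582949), 1, 1, [223.47, -0.76, 506.2, 379.83, 46.26, 76.44, 318.76, -0.47, 585.91])
-1 -1 (np.float64(0.4211200972582949), 1, 1, [223.47, -0.76, 506.2, 379.83, 46.26, 76.44, 318.76, -0.47, 585.91])
```

```bash
cat > ik.py <<'E'
import fk as F
from fk import *
c,F.S4,F.S6,P9=json.load(open('fkp.json'))
lo=np.array([-2.53,-.77,.04,-1,.28,-3.11]);hi=np.array([2.53,2.02,2.7,4.14,2.66,3.11])
def ik(pw,R,q0):
    def f(q):
        t,Q=fk(P9,q);return np.r_[t-pw,Ro.from_matrix(Q.T@R).as_rotvec()*200]
    s=least_squares(f,np.clip(q0,lo+.01,hi-.01),bounds=(lo,hi));return s.x,np.abs(s.fun).max()
H=np.array([-52,0,83.5])
def target(th,t,s=10,y=0,gap=0):
    a=np.radians(178)-th; E=H+141.6*np.array([np.cos(a),0,np.sin(a)])
    d=np.array([np.sin(t),0,-np.cos(t)]);x=np.array([np.cos(t),0,np.sin(t)])
    b=np.pi/2-t; m=3+gap
    if th<b: Pt=E+s*d-(9.5+m)*x
    else:
        u=np.array([np.cos(th),0,-np.sin(th)]);n=np.array([-np.sin(th),0,-np.cos(th)])
        Pt=E+s*u+m*n-9.5*x
    Pt=Pt+[0,y,0]
    return Pt,ori(d,x)
E
python3 - <<'E'
from ik import *
q0=get_obs()['joint_positions']
for t in(30,40,45,55):
    q=q0
    for th in(0,.4,.8,1.2,1.6,1.9):
        tt=np.radians(t) if th<.8 else np.radians(np.interp(th,[.8,1.9],[t,15]))
        P,R=target(th,tt); q,e=ik(s2w(P),R,q); print(t,th,P.round(0),q.round(2),round(e,2))
E
```

```text
30 0 [-199.    0.   74.] [-0.54  0.31  2.45  2.09  0.28 -0.87] 10.86
30 0.4 [-186.    0.  128.] [-0.47  0.14  2.28  0.63  0.28  0.68] 2.57
30 0.8 [-153.    0.  174.] [-0.43  0.11  2.15  0.35  0.4   1.01] 0.0
30 1.2 [-106.    0.  203.] [-0.38  0.17  1.92  0.15  0.63  1.24] 0.0
30 1.6 [-55.   0. 212.] [-0.34  0.29  1.7   0.08  0.83  1.34] 0.0
30 1.9 [-17.   0. 205.] [-0.32  0.39  1.54  0.05  0.95  1.38] 0.0
40 0 [-197.    0.   73.] [-0.53  0.36  2.54  2.61  0.48 -1.38] 0.0
40 0.4 [-184.    0.  127.] [-0.52  0.17  2.45  2.12  0.28 -0.85] 1.46
40 0.8 [-150.    0.  173.] [-0.52  0.1   2.29  1.2   0.28  0.1 ] 7.38
40 1.2 [-106.    0.  202.] [-0.4   0.14  2.02  0.27  0.47  1.12] 0.0
40 1.6 [-55.   0. 211.] [-0.35  0.27  1.74  0.1   0.76  1.32] 0.0
40 1.9 [-17.   0. 205.] [-0.32  0.39  1.54  0.05  0.95  1.38] 0.0
45 0 [-195.    0.   73.] [-0.57  0.44  2.61  2.69  0.71 -1.52] 0.0
45 0.4 [-182.    0.  127.] [-0.54  0.21  2.51  2.43  0.42 -1.19] 0.0
45 0.8 [-149.    0.  172.] [-0.51  0.12  2.38  1.97  0.28 -0.67] 2.05
45 1.2 [-106.    0.  201.] [-0.41  0.13  2.07  0.37  0.39  1.01] 0.0
45 1.6 [-55.   0. 211.] [-0.35  0.26  1.77  0.11  0.72  1.31] 0.0
45 1.9 [-17.   0. 205.] [-0.32  0.39  1.54  0.05  0.95  1.38] 0.0
55 0 [-192.    0.   72.] [-0.62  0.64  2.7   2.73  1.11 -1.67] 6.92
55 0.4 [-179.    0.  127.] [-0.61  0.38  2.65  2.65  0.87 -1.51] 0.0
55 0.8 [-148.    0.  171.] [-0.54  0.2   2.51  2.54  0.58 -1.28] 0.0
55 1.2 [-105.    0.  201.] [-0.44  0.12  2.15  0.78  0.28  0.59] 3.15
55 1.6 [-55.   0. 211.] [-0.36  0.24  1.81  0.14  0.65  1.28] 0.0
55 1.9 [-17.   0. 205.] [-0.32  0.39  1.54  0.05  0.95  1.38] 0.0
```

Run:
```python
from ik import *
q0=np.array([-.45,.0,2.0,.2,.9,.95])
for t in(30,40,50):
  for ph in(-120,-90,-60,-45,45,60,90,120):
    print("t",t,"phi",ph,end=": ")
    q=None
    for P in([-54,0,212],[-185,0,130],[-190,0,72]):
        tt,f=np.radians(t),np.radians(ph)
        d=np.array([np.sin(tt)*np.cos(f),np.sin(tt)*np.sin(f),-np.cos(tt)])
        best=None
        for q4 in ([0,.8,-.6,2,3] if q is None else [q]):
            s=q0.copy()
            if q is None: s[3]=q4
            else: s=q
            for xd in (0,):
                x=[np.cos(f),np.sin(f),0]
                qq,e=ik(s2w(P),ori(d,x),s)
                if best is None or e<best[1]-.01: best=(qq,e)
        q=best[0];print(q.round(2)[[0,1,2,3,4,5]].tolist(),round(best[1],1),end=" | ")
    print()
```

```text
t 30 phi -120: [-0.23, 0.63, 1.11, -0.25, 1.63, 3.11] 104.3 | [-0.38, 0.37, 1.78, -0.07, 1.09, 3.11] 88.6 | [-0.4, 0.44, 1.88, -0.03, 0.91, 3.11] 97.3 | 
t 30 phi -90: [-0.12, 0.51, 1.34, -0.4, 1.35, 3.11] 35.1 | [-0.19, 0.35, 1.83, -0.33, 0.99, 3.11] 49.8 | [-0.22, 0.43, 1.9, -0.31, 0.84, 3.11] 58.4 | 
t 30 phi -60: [-0.06, 0.39, 1.63, -0.58, 0.98, 3.01] 0.0 | [-0.08, 0.28, 2.03, -0.63, 0.73, 3.11] 14.6 | [-0.12, 0.37, 2.07, -0.64, 0.6, 3.11] 26.7 | 
t 30 phi -45: [-0.11, 0.32, 1.73, -0.54, 0.8, 2.73] 0.0 | [-0.09, 0.24, 2.15, -0.82, 0.54, 3.1] 0.0 | [-0.13, 0.35, 2.18, -0.85, 0.43, 3.11] 14.6 | 
t 30 phi 45: [-0.57, 0.33, 1.71, 0.6, 0.98, 0.06] 0.0 | [-0.72, 0.25, 2.13, 0.76, 0.79, -0.33] 0.0 | [-0.73, 0.38, 2.2, 0.92, 0.66, -0.56] 0.0 | 
t 30 phi 60: [-0.59, 0.4, 1.61, 0.58, 1.15, -0.16] 0.0 | [-0.73, 0.31, 2.03, 0.67, 0.94, -0.49] 0.0 | [-0.74, 0.42, 2.1, 0.76, 0.81, -0.65] 0.0 | 
t 30 phi 90: [-0.57, 0.54, 1.37, 0.48, 1.47, -0.52] 0.0 | [-0.68, 0.43, 1.82, 0.48, 1.21, -0.77] 0.0 | [-0.68, 0.52, 1.88, 0.52, 1.07, -0.85] 0.0 | 
t 30 phi 120: [-0.49, 0.67, 1.12, 0.34, 1.75, -0.87] 
[... 1797 characters left out ...]
72, 3.11] 24.8 | [-0.08, 0.21, 2.17, -0.94, 0.54, 3.11] 55.7 | [-0.11, 0.32, 2.18, -0.93, 0.47, 3.11] 72.7 | 
t 50 phi 45: [-0.75, 0.37, 1.9, 1.08, 1.02, -0.49] 0.0 | [-0.97, 0.38, 2.27, 1.18, 0.98, -0.98] 0.0 | [-0.98, 0.55, 2.32, 1.32, 0.91, -1.22] 0.0 | 
t 50 phi 60: [-0.76, 0.46, 1.73, 0.94, 1.24, -0.54] 0.0 | [-0.94, 0.45, 2.11, 0.96, 1.13, -0.95] 0.0 | [-0.95, 0.59, 2.15, 1.03, 1.03, -1.12] 0.0 | 
t 50 phi 90: [-0.69, 0.66, 1.36, 0.72, 1.64, -0.68] 0.0 | [-0.82, 0.6, 1.78, 0.66, 1.43, -0.99] 0.0 | [-0.83, 0.7, 1.82, 0.67, 1.33, -1.08] 0.0 | 
t 50 phi 120: [-0.57, 0.85, 0.97, 0.53, 2.02, -0.88] 0.0 | [-0.65, 0.73, 1.49, 0.42, 1.7, -1.14] 0.0 | [-0.66, 0.81, 1.53, 0.41, 1.6, -1.19] 0.0 |
```

```bash
cat > lid.py <<'E'
from ik import *
T,PH=np.radians(50),np.radians(45)
d=np.array([np.sin(T)*np.cos(PH),np.sin(T)*np.sin(PH),-np.cos(T)]);w=np.array([np.sin(PH),-np.cos(PH),0]);xu=np.array([np.cos(T)*np.cos(PH),np.cos(T)*np.sin(PH),np.sin(T)])
RL=ori(d,w)
OFF=19*xu+9.5*w      # TCP -> leading corner K
def lip(th):
    a=np.radians(178)-th; return H+141.6*np.array([np.cos(a),0,np.sin(a)])
def K(th,s=9,m=2.5):
    E=lip(th);u=np.array([np.cos(th),0,-np.sin(th)]);n=np.array([-np.sin(th),0,-np.cos(th)])
    k1=E+s*u+m*n
    # clearance to edge line along d for small th
    dz=d[2]/d[0]; k2=np.array([k1[0],0,E[2]-m-(E[0]-k1[0])*dz*-1]) if k1[0]>E[0] else k1
    return k2 if k2[2]<k1[2] else k1
def tcp(k,y=5): return np.array([k[0],y,k[2]])-OFF
E
python3 - <<'E'
from lid import *
q=np.array([-.9,.4,2.2,1.1,.95,.4])
for th in (1.9,1.6,1.3,1,.7,.4,.2,0):
    k=K(th);P=tcp(k);q,e=ik(s2w(P),RL,q);print(th,"lip",lip(th).round(0),"K",k.round(0),"P",P.round(0),q.round(2),round(e,2))
for k in([-184.5,0,68],[-225,0,68],[-240,0,120]):
    P=tcp(k);q,e=ik(s2w(P),RL,q);print(k,P.round(0),s2w(P).round(0),q.round(2),round(e,2))
st()
go(s2w(tcp([-250,0,150])),RL)
E
```

```text
1.9 lip [ -2.   0. 216.] K [ -7.   0. 208.] P [-22.   3. 194.] [-0.71  0.44  1.84  1.11  0.98  1.09] 0.0
1.6 lip [-43.   0. 225.] K [-46.   0. 216.] P [-61.   3. 201.] [-0.75  0.37  1.93  1.1   1.    1.04] 0.0
1.3 lip [-85.   0. 221.] K [-85.   0. 212.] P [-100.    3.  197.] [-0.81  0.33  2.02  1.1   1.02  0.97] 0.0
1 lip [-124.    0.  205.] K [-122.    0.  196.] P [-137.    3.  182.] [-0.87  0.31  2.12  1.12  1.02  0.87] 0.0
0.7 lip [-157.    0.  178.] K [-152.    0.  171.] P [-167.    3.  156.] [-0.92  0.33  2.21  1.14  1.    0.73] 0.0
0.4 lip [-180.    0.  143.] K [-173.    0.  137.] P [-188.    3.  123.] [-0.97  0.4   2.29  1.2   0.96  0.56] 0.0
0.2 lip [-190.    0.  116.] K [-181.    0.  112.] P [-197.    3.   98.] [-0.99  0.47  2.32  1.25  0.94  0.44] 0.0
0 lip [-194.    0.   88.] K [-185.    0.   86.] P [-200.    3.   71.] [-1.    0.55  2.35  1.32  0.91  0.32] 0.0
[-184.5, 0, 68] [-200.    3.   53.] [431. -77.  53.] [-1.    0.6   2.35  1.37  0.9   0.24] 0.0
[-225, 0, 68] [-240.    3.   53.] [391. -70.  53.] [-1.1   0.6   2.44  1.33  0.89  0.13] 0.0
[-240, 0, 120] [-255.    3.  105.] [376. -68. 105.] [-1.15  0.41  2.44  1.15  0.96  0.35] 0.0
t 6.75 tcp [392.7 -65.9 221.5] stove [-239.5    7.8  221.5] toolz_s [ 0.23  0.04 -0.97] F_s [ 0.2  -0.14 -0.03] q [-0.447 -0.024  2.019  0.133  0.935  0.95 ] w 0.6
[-0.59, -0.05, 1.0, 0.64, 0.22, 1.0, 1.0, -0.62, 0.04, 1.0, 0.64, 0.22, 1.0, 1.0, -0.63, 0.12, 1.0, 0.64, 0.23, 1.0, 1.0, -0.52, 0.17, 0.8, 0.64, 0.23, 1.0, 1.0, 0.0, 0.0, 0.0, 0.64, 0.22, 1.0, 1.0, 0.0, 0.01, 0.0, 0.64, 0.23, 1.0, 1.0, 0.0, 0.0, 0.0, 0.64, 0.22, 1.0, 1.0, 0.0, 0.0, 0.0, 0.64, 0.23, 1.0, 1.0]
end [366.4 -66.6 135.4] remaining [0.  0.1 0. ]
```

```bash
sed -i 's/E\[2\]-m-(E\[0\]-k1\[0\])\*dz\*-1/E[2]-m+(k1[0]-E[0])*dz/' lid.py
python3 - <<'E'
from lid import *
for th in (0,.2,.4,.7,1): print(th,K(th).round(1))
go(s2w(tcp([-240,0,200])),RL)
E
```

```text
0 [-184.5    0.    75.3]
0.2 [-181.4    0.   104.1]
0.4 [-173.1    0.   132. ]
0.7 [-151.8    0.   169.7]
1 [-121.5    0.   196.3]
[-0.79, -0.01, 1.0, 0.64, 0.22, 1.0, 1.0, -0.45, 0.05, 0.55, 0.64, 0.22, 1.0, 1.0, 0.0, 0.0, 0.0, 0.64, 0.23, 1.0, 1.0, 0.0, 0.0, 0.0, 0.64, 0.23, 1.0, 1.0, 0.0, 0.0, 0.0, 0.64, 0.22, 1.0, 1.0, 0.0, 0.0, 0.0, 0.64, 0.23, 1.0, 1.0, 0.0, 0.0, 0.0, 0.64, 0.22, 1.0, 1.0, 0.0, 0.0, 0.0, 0.64, 0.23, 1.0, 1.0]
end [376.3 -68.  185.4] remaining [ 0.  -0.   0.1]
```

Emit:
{"method": "step_arm", "body": {"moves": [-0.3, 0, 0.4, 0.64, 0.22, 1, 1, -0.3, 0, 0.4, 0.64, 0.22, 1, 1, -0.3, 0, 0.4, 0.64, 0.22, 1, 1, 0, 0, 0, 0.64, 0.22, 1, 1, 0, 0, 0, 0.64, 0.22, 1, 1, 0, 0, 0, 0.64, 0.22, 1, 1]}}

```text
time: 7.25
tool_pos: [376.0, -62.2, 188.8]
tcp_rot: [-2.761, -0.252, -0.354]
contact_force: [-0.4, 0.8, 0.4]
grip_width: 0.3
```

Run:
```python
from lid import *
st();go(s2w(tcp([-240,0,190])),RL)
```

```text
t 7.25 tcp [376.  -62.2 188.8] stove [-256.6    8.8  188.8] toolz_s [ 0.3   0.32 -0.9 ] F_s [-0.52  0.69  0.37] q [-0.76   0.017  2.159  0.553  0.969  0.796] w 0.3
[-0.05, 0.5, 0.53, 0.64, 0.24, 1.0, 1.0, 0.0, 0.0, 0.0, 0.64, 0.23, 1.0, 1.0, 0.0, 0.0, 0.0, 0.64, 0.23, 1.0, 1.0, 0.0, 0.0, 0.0, 0.64, 0.24, 1.0, 1.0, 0.0, 0.0, 0.0, 0.65, 0.23, 1.0, 1.0, 0.0, 0.0, 0.0, 0.64, 0.24, 1.0, 1.0, 0.0, 0.0, 0.0, 0.65, 0.23, 1.0, 1.0, 0.0, 0.0, 0.0, 0.64, 0.24, 1.0, 1.0]
end [376.5 -68.1 175.4] remaining [-0.1  0.   0.1]
```

Emit:
{"method": "step_arm", "body": {"moves": [0, 0.3, 0.2, 0.64, 0.24, 1, 1, 0, 0.2, 0.2, 0.64, 0.24, 1, 1, 0, 0, 0, 0.64, 0.24, 1, 1, 0, 0, 0, 0.64, 0.24, 1, 1, 0, 0, 0, 0.64, 0.24, 1, 1, 0, 0, 0, 0.64, 0.24, 1, 1, 0, 0, 0, 0.64, 0.24, 1, 1]}}

```text
time: 7.83
tool_pos: [374.3, -67.5, 174.4]
tcp_rot: [-2.342, -0.056, -0.857]
contact_force: [0.3, -0.2, -0.3]
grip_width: 0.3
```

Run:
```python
from lid import *
st();go(s2w(tcp([-240,0,130])),RL)
```

```text
t 7.83 tcp [374.3 -67.5 174.4] stove [-257.5    3.3  174.4] toolz_s [ 0.49  0.52 -0.7 ] F_s [ 0.28 -0.13 -0.26] q [-1.092  0.151  2.327  0.927  1.083  0.679] w 0.3
[-0.04, 0.99, 1.0, 0.71, 0.27, 1.0, 1.0, 0.02, 1.0, 0.92, 0.3, 0.12, 0.43, 1.0, 0.01, 0.14, 0.12, 0.0, 0.0, 0.0, 1.0]
end [376.4 -68.1 115.4] remaining [-0.1  0.1  0.1]
```

Emit:
{"method": "step_arm", "body": {"moves": [0, 1, 1, 0.71, 0.27, 1, 1, 0, 1, 0.9, 0.3, 0.1, 0.4, 1, 0, 0, 0, 0, 0, 0, 1]}}

```text
time: 8.08
tool_pos: [375.6, -69.7, 116.7]
tcp_rot: [-2.266, 0.006, -0.954]
contact_force: [0.3, 0.5, 0.5]
grip_width: 0.3
```

Run:
```python
from lid import *
st();go(s2w(tcp([-235,0,68])),RL)
C=cam('wrist')
for n in ('wrist','scene','top'): cv2.imwrite(f'pics/{n}5.png',capture(n)[:,:,::-1])
S=cv2.imread('pics/scene5.png');cv2.imwrite('pics/scene5z.png',cv2.resize(S[120:300,220:420],None,fx=3.3,fy=3.3,interpolation=2))
```

```text
t 8.08 tcp [375.6 -69.7 116.7] stove [-255.8    1.4  116.7] toolz_s [ 0.55  0.54 -0.64] F_s [0.26 0.52 0.48] q [-1.155  0.374  2.433  1.125  0.985  0.404] w 0.3
[0.07, 1.0, 0.98, -0.04, -0.05, -0.15, 1.0, 0.06, 1.0, 0.98, 0.0, 0.0, 0.0, 1.0, 0.01, 0.26, 0.26, 0.0, 0.0, 0.0, 1.0]
end [381.2 -68.8  53.5] remaining [ 0.  -0.  -0.1]
```

View pics/wrist5.png

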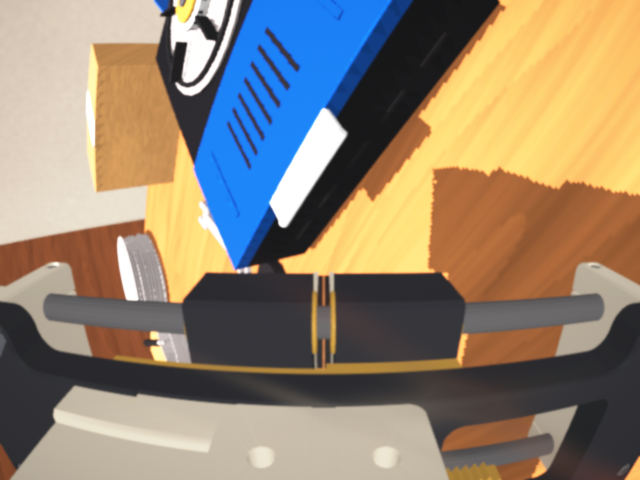

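View pics/scene5z.png

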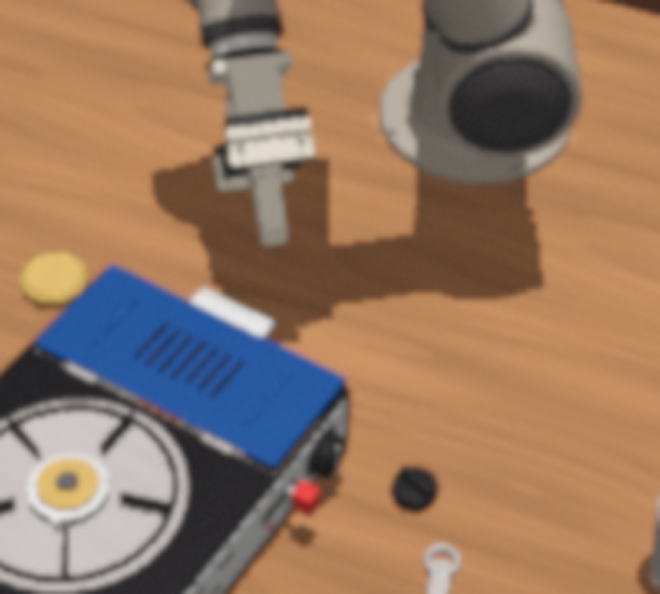

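View pics/top5.png

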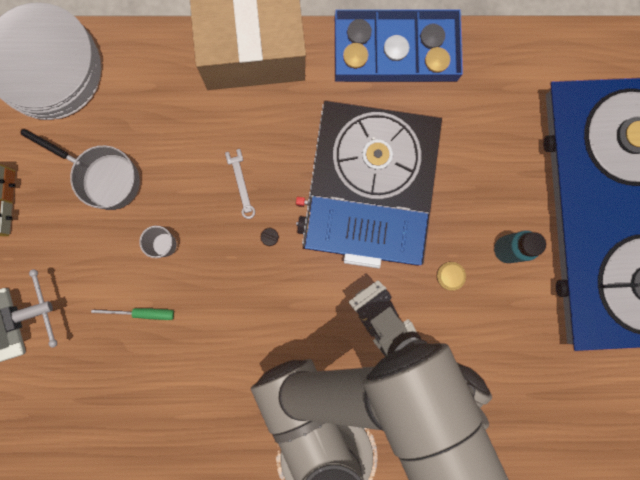

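Run:
```python
from lid import *
C=cam('wrist');W=cv2.imread('pics/wrist5.png')[:,:,::-1];T=cv2.imread('pics/top5.png')[:,:,::-1];S=cv2.imread('pics/scene5.png')[:,:,::-1]
m=blobs(mask(W,'white'),(265,100,360,235),100)
for s,c,l in m:
    r=cv2.boxPoints(cv2.minAreaRect(np.argwhere(l)[:,::-1].astype(np.float32)));print(s,c)
    for u,v in r: print((u.round(),v.round()),w2s(onz('wrist',C,u,v,88.5)).round(1))
    print('c',w2s(onz('wrist',C,*c,88.5)).round(1))
for s,c,l in blobs(mask(T,'white'),(340,245,390,275),60): print('top lip',c,w2s(onz('top',cam('top'),*c,89)).round(1)); tc=c
p=tri([ray('top',cam('top'),*tc),ray('wrist',C,*max(m,key=lambda a:a[0][4])[1])]);print('tri',w2s(p[0]),p[1])
def rc(im,b):
    h=cv2.cvtColor(im,cv2.COLOR_RGB2HSV).astype(int);q=(((h[...,0]<8)|(h[...,0]>170))&(h[...,1]>140)&(h[...,2]>90)).astype(np.uint8)
    return max(blobs(q,b),key=lambda a:a[0][4])[1]
a=rc(T,(290,185,315,215));b=rc(S,(295,255,330,290));print('lever',a,b,w2s(tri([ray('top',cam('top'),*a),ray('scene',cam('scene'),*b)])[0]))
```

```text
[ 270  109   76  118 3502] [306.69617362 165.88406625]
(np.float32(259.0), np.float32(213.0)) [-161.7   68.4   88.5]
(np.float32(323.0), np.float32(107.0)) [-163.4  -33.3   88.5]
(np.float32(352.0), np.float32(124.0)) [-187.6  -42.1   88.5]
(np.float32(288.0), np.float32(230.0)) [-193.    46.3   88.5]
c [-176.9    1.4   88.5]
top lip [362.32047478 260.1958457 ] [-183.    -0.4   89. ]
tri [-181.65003895   -1.21342061   92.00270574] [np.float64(1.8662617362353815), np.float64(1.8662617362352856)]
lever [299.74324324 200.7027027 ] [312.68656716 270.20895522] [-66.99504832 160.09831203  51.29885573]
```

Emit:
{"method": "step_arm", "body": {"moves": [0.05, 1, 1, 0, 0, -0.1, 1, 0.05, 1, 1, 0, 0, 0, 1, 0, 0.2, 0.2, 0, 0, 0, 1, 0, 0, 0, 0, 0, 0, 1]}}

```text
time: 8.57
tool_pos: [387.0, -73.5, 63.6]
tcp_rot: [-2.27, -0.037, -0.939]
contact_force: [0.0, 0.5, 0.4]
grip_width: 0.6
```

Run:
```python
from lid import *
st();print('K',w2s(get_obs()['tool_pos'])+OFF);go(s2w(tcp([-183,0,67])),RL,vmax=.5)
```

```text
t 8.57 tcp [387.  -73.5  63.6] stove [-244.    -0.6   63.6] toolz_s [ 0.56  0.53 -0.64] F_s [-0.05  0.52  0.36] q [-1.123  0.564  2.455  1.319  0.897  0.107] w 0.6
K [-228.66453885    1.3668172    78.18196443]
[0.43, -0.19, 0.5, 0.01, -0.28, 0.45, 1.0, 0.44, -0.2, 0.5, 0.0, 0.0, 0.0, 1.0, 0.44, -0.21, 0.5, 0.0, 0.0, 0.0, 1.0, 0.17, -0.08, 0.2, 0.0, 0.0, 0.0, 1.0]
end [432.6 -77.1  52.5] remaining [ 0.1 -0.  -0. ]
```

Run:
```python
from lid import *
go(s2w(tcp([-222,0,64])),RL,vmax=.5)
```

```text
[0.06, 0.21, 0.5, 0.01, -0.28, 0.45, 1.0, 0.03, 0.1, 0.24, 0.0, 0.0, 0.0, 1.0]
end [394.2 -70.9  49.4] remaining [-0.  -0.1  0. ]
```

Emit:
{"method": "step_arm", "body": {"moves": [0, 0.3, 0.4, 0, -0.28, 0.45, 1, 0, 0.2, 0.3, 0, 0, 0, 1, 0, 0, 0, 0, 0, 0, 1]}}

```text
time: 8.82
tool_pos: [393.2, -72.8, 51.6]
tcp_rot: [-2.269, -0.012, -0.941]
contact_force: [0.8, 0.0, 0.0]
grip_width: 0.2
```

Run:
```python
from lid import *
st();print('K',w2s(get_obs()['tool_pos'])+OFF);go(s2w(tcp([-183,0,65])),RL,vmax=.5)
```

```text
t 8.82 tcp [393.2 -72.8  51.6] stove [-238.     1.1   51.6] toolz_s [ 0.55  0.54 -0.64] F_s [0.8  0.14 0.  ] q [-1.1    0.608  2.437  1.344  0.89   0.108] w 0.2
K [-222.61129876    2.9964519    66.14894337]
[0.5, -0.33, 0.44, 0.01, -0.07, 0.16, 1.0, 0.5, -0.34, 0.44, 0.0, 0.0, 0.0, 1.0, 0.33, -0.23, 0.29, 0.0, 0.0, 0.0, 1.0]
end [432.7 -77.   50.5] remaining [-0.1 -0.1 -0. ]
```

Emit:
{"method": "step_arm", "body": {"moves": [0.5, -0.3, 0.45, 0, -0.07, 0.15, 1, 0.5, -0.3, 0.45, 0, 0, 0, 1]}}

```text
time: 8.98
tool_pos: [423.1, -76.7, 53.1]
tcp_rot: [-2.269, -0.005, -0.944]
contact_force: [0.9, -0.3, -0.4]
grip_width: 0.7
```

Run:
```python
from lid import *
st();print('K',w2s(get_obs()['tool_pos'])+OFF);go(s2w(tcp([-183,0,65])),RL,vmax=.5)
cv2.imwrite('pics/wrist6.png',capture('wrist')[:,:,::-1])
S=capture('scene')[:,:,::-1];cv2.imwrite('pics/scene6z.png',cv2.resize(S[120:300,220:420],None,fx=3.3,fy=3.3,interpolation=2))
```

```text
t 8.98 tcp [423.1 -76.7  53.1] stove [-207.8    2.    53.1] toolz_s [ 0.54  0.54 -0.64] F_s [ 0.89 -0.13 -0.42] q [-1.017  0.604  2.371  1.366  0.896  0.206] w 0.7
K [-192.4947529     3.88912303   67.66192037]
[0.3, -0.14, 0.37, -0.01, -0.04, 0.06, 1.0]
end [432.7 -77.2  50.5] remaining [-0.   0.1 -0.1]
```

View pics/wrist6.png

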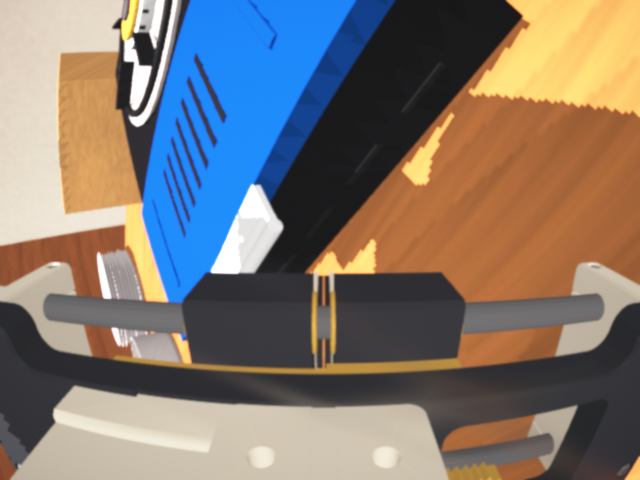

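View pics/scene6z.png

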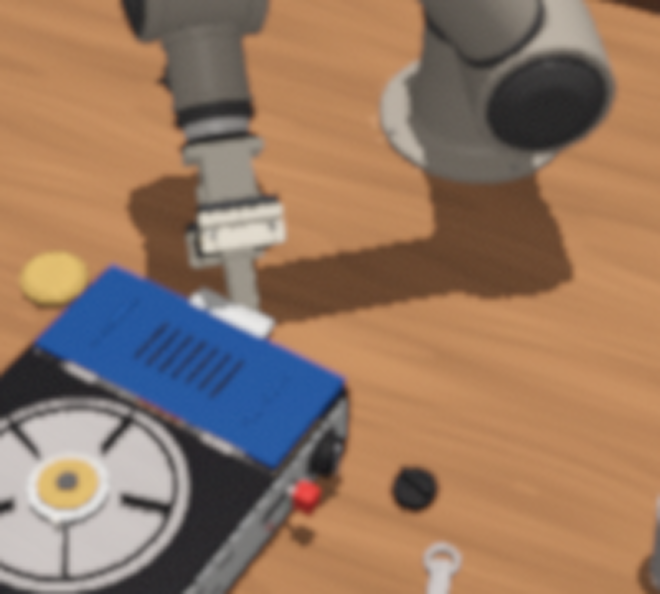

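Emit:
{"method": "step_arm", "body": {"moves": [0.25, -0.1, 0.4, 0, 0, 0, 1, 0, 0, 0, 0, 0, 0, 1]}}

```text
time: 9.25
tool_pos: [433.0, -76.4, 52.3]
tcp_rot: [-2.268, -0.015, -0.938]
contact_force: [-0.8, 0.7, 0.4]
grip_width: 0.0
```

```bash
cat > nxt.py <<'E'
import sys
from lid import *
st();print('K',(w2s(get_obs()['tool_pos'])+OFF).round(1))
o=get_obs();p=o['tool_pos'].copy();Q=Ro.from_euler('xyz',o['tcp_rot']).as_matrix();out=[]
for th in map(float,sys.argv[1:]):
    k=K(th,s=11,m=1.0);t=s2w(tcp(k));v=Q.T@(t-p)/20
    rv=Ro.from_matrix(Q.T@RL).as_rotvec(degrees=True)/4 if th==float(sys.argv[1]) else np.zeros(3)
    v=v.round(2);out+=list(v)+list(np.clip(rv,-1,1).round(2))+[1];p=p+Q@v*20
    print(th,k.round(0),v, 'clip' if np.abs(v).max()>1 else '')
print([float(x)+0 for x in out])
E
python3 nxt.py 0 .05 .1 .15 .2
```

```text
t 9.25 tcp [433.  -76.4  52.3] stove [-198.1    3.8   52.3] toolz_s [ 0.55  0.54 -0.64] F_s [-0.91  0.51  0.4 ] q [-0.99   0.608  2.354  1.385  0.894  0.211] w 0.0
K [-182.8    5.7   66.8]
0.0 [-183.    0.   74.] [ 0.04 -0.28 -0.25] 
0.05 [-182.    0.   82.] [ 0.02 -0.28 -0.22] 
0.1 [-181.    0.   89.] [ 0.03 -0.29 -0.21] 
0.15 [-180.    0.   96.] [ 0.04 -0.29 -0.21] 
0.2 [-179.    0.  103.] [ 0.05 -0.31 -0.19] 
[0.04, -0.28, -0.25, -0.01, -0.07, 0.22, 1.0, 0.02, -0.28, -0.22, 0.0, 0.0, 0.0, 1.0, 0.03, -0.29, -0.21, 0.0, 0.0, 0.0, 1.0, 0.04, -0.29, -0.21, 0.0, 0.0, 0.0, 1.0, 0.05, -0.31, -0.19, 0.0, 0.0, 0.0, 1.0]
```

Emit:
{"method": "step_arm", "body": {"moves": [0.04, -0.28, -0.25, 0, 0, 0.2, 1, 0.02, -0.28, -0.22, 0, 0, 0, 1, 0.03, -0.3, -0.2, 0, 0, 0, 1]}}

```text
time: 9.5
tool_pos: [432.3, -75.8, 76.4]
tcp_rot: [-2.27, -0.005, -0.943]
contact_force: [-0.7, 0.5, -0.6]
grip_width: 0.5
```

```bash
python3 nxt.py .1 .15 .2 .25; python3 -c "
from h import *
S=capture('scene')[:,:,::-1];cv2.imwrite('pics/scene7z.png',cv2.resize(S[120:300,220:420],None,fx=3.3,fy=3.3,interpolation=2))"
```

```text
t 9.5 tcp [432.3 -75.8  76.4] stove [-198.9    4.3   76.4] toolz_s [ 0.54  0.54 -0.64] F_s [-0.8   0.34 -0.6 ] q [-0.99   0.53   2.345  1.315  0.912  0.332] w 0.5
K [-183.6    6.2   91. ]
0.1 [-181.    0.   89.] [0.12 0.07 0.1 ] 
0.15 [-180.    0.   96.] [ 0.03 -0.3  -0.2 ] 
0.2 [-179.    0.  103.] [ 0.05 -0.3  -0.2 ] 
0.25 [-177.    0.  110.] [ 0.06 -0.31 -0.18] 
[0.12, 0.07, 0.1, 0.01, -0.04, 0.06, 1.0, 0.03, -0.3, -0.2, 0.0, 0.0, 0.0, 1.0, 0.05, -0.3, -0.2, 0.0, 0.0, 0.0, 1.0, 0.06, -0.31, -0.18, 0.0, 0.0, 0.0, 1.0]
```

View pics/scene7z.png

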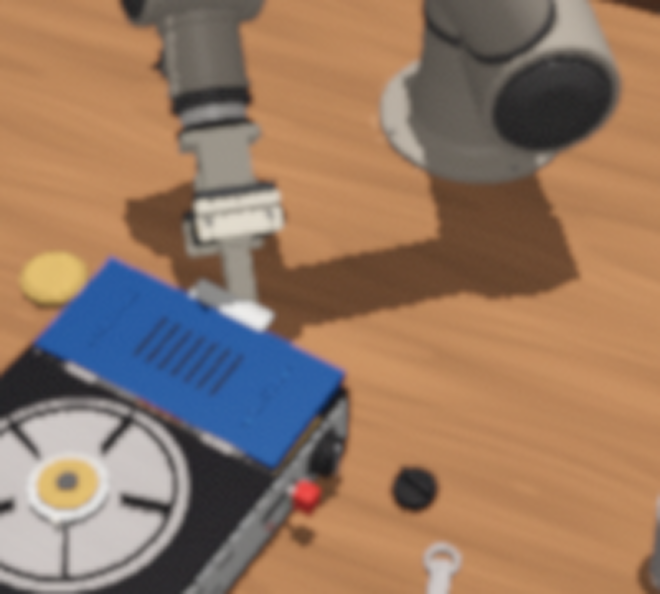

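Emit:
{"method": "step_arm", "body": {"moves": [0.1, -0.2, -0.15, 0, 0, 0, 1, 0.04, -0.3, -0.2, 0, 0, 0, 1, 0.06, -0.3, -0.2, 0, 0, 0, 1]}}

```text
time: 9.8
tool_pos: [433.6, -76.7, 98.4]
tcp_rot: [-2.271, -0.007, -0.941]
contact_force: [-1.1, 0.3, -0.6]
grip_width: 0.4
```

```bash
python3 nxt.py .2 .25 .3 .35 .4; python3 -c "
from h import *
S=capture('scene')[:,:,::-1];cv2.imwrite('pics/scene8z.png',cv2.resize(S[120:300,220:420],None,fx=3.3,fy=3.3,interpolation=2))"
```

```text
t 9.8 tcp [433.6 -76.7  98.4] stove [-197.5    3.6   98.4] toolz_s [ 0.54  0.54 -0.64] F_s [-1.14  0.15 -0.58] q [-0.987  0.463  2.328  1.255  0.934  0.432] w 0.4
K [-182.1    5.6  113. ]
0.2 [-179.    0.  103.] [0.12 0.33 0.39] 
0.25 [-177.    0.  110.] [ 0.06 -0.31 -0.18] 
0.3 [-176.    0.  117.] [ 0.07 -0.31 -0.17] 
0.35 [-173.    0.  124.] [ 0.09 -0.31 -0.16] 
0.4 [-171.    0.  131.] [ 0.09 -0.32 -0.15] 
[0.12, 0.33, 0.39, 0.03, -0.03, 0.1, 1.0, 0.06, -0.31, -0.18, 0.0, 0.0, 0.0, 1.0, 0.07, -0.31, -0.17, 0.0, 0.0, 0.0, 1.0, 0.09, -0.31, -0.16, 0.0, 0.0, 0.0, 1.0, 0.09, -0.32, -0.15, 0.0, 0.0, 0.0, 1.0]
```

View pics/scene8z.png

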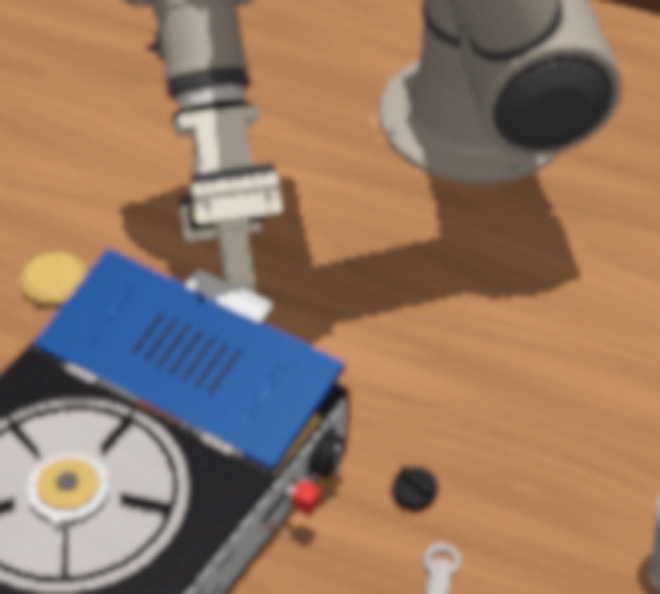

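The lid is rising on the fingertip at about 1 N. Continuing along the arc.

Emit:
{"method": "step_arm", "body": {"moves": [0.2, -0.25, -0.1, 0, 0, 0, 1, 0.1, -0.3, -0.15, 0, 0, 0, 1, 0.1, -0.3, -0.15, 0, 0, 0, 1, 0.1, -0.3, -0.15, 0, 0, 0, 1]}}

```text
time: 10.18
tool_pos: [440.5, -77.5, 124.7]
tcp_rot: [-2.272, -0.005, -0.936]
contact_force: [0.3, 0.1, -0.6]
grip_width: 0.4
```

```bash
python3 nxt.py .4 .45 .5 .55 .6 .65
```

```text
t 10.18 tcp [440.5 -77.5 124.7] stove [-190.5    3.9  124.7] toolz_s [ 0.54  0.54 -0.65] F_s [ 0.25  0.16 -0.64] q [-0.969  0.392  2.289  1.189  0.966  0.563] w 0.4
K [-175.1    5.8  139.3]
0.4 [-171.    0.  131.] [0.18 0.25 0.38] 
0.45 [-168.    0.  137.] [ 0.11 -0.32 -0.14] 
0.5 [-165.    0.  144.] [ 0.11 -0.32 -0.13] 
0.55 [-161.    0.  150.] [ 0.13 -0.32 -0.11] 
0.6 [-157.    0.  156.] [ 0.13 -0.32 -0.1 ] 
0.65 [-154.    0.  162.] [ 0.14 -0.32 -0.09] 
[0.18, 0.25, 0.38, 0.05, 0.04, 0.14, 1.0, 0.11, -0.32, -0.14, 0.0, 0.0, 0.0, 1.0, 0.11, -0.32, -0.13, 0.0, 0.0, 0.0, 1.0, 0.13, -0.32, -0.11, 0.0, 0.0, 0.0, 1.0, 0.13, -0.32, -0.1, 0.0, 0.0, 0.0, 1.0, 0.14, -0.32, -0.09, 0.0, 0.0, 0.0, 1.0]
```

Emit:
{"method": "step_arm", "body": {"moves": [0.3, -0.25, 0.1, 0, 0, 0.1, 1, 0.2, -0.3, -0.05, 0, 0, 0, 1, 0.15, -0.3, -0.1, 0, 0, 0, 1, 0.15, -0.3, -0.1, 0, 0, 0, 1]}}

```text
time: 10.52
tool_pos: [454.2, -78.8, 144.3]
tcp_rot: [-2.277, 0.004, -0.933]
contact_force: [-2.4, -0.4, 0.4]
grip_width: 0.3
```

```bash
python3 nxt.py .6 .65 .7 .75 .8 .85;python3 -c "
from h import *
S=capture('scene')[:,:,::-1];cv2.imwrite('pics/scene9z.png',cv2.resize(S[100:300,220:420],None,fx=3,fy=3,interpolation=2))"
```

```text
t 10.52 tcp [454.2 -78.8 144.3] stove [-176.8    4.7  144.3] toolz_s [ 0.53  0.55 -0.65] F_s [-2.29 -0.76  0.44] q [-0.935  0.352  2.236  1.146  0.989  0.686] w 0.3
K [-161.5    6.7  158.8]
0.6 [-157.    0.  156.] [0.2  0.04 0.14] 
0.65 [-154.    0.  162.] [ 0.14 -0.32 -0.09] 
0.7 [-149.    0.  168.] [ 0.15 -0.32 -0.08] 
0.75 [-145.    0.  174.] [ 0.16 -0.31 -0.06] 
0.8 [-140.    0.  179.] [ 0.17 -0.31 -0.05] 
0.85 [-135.    0.  184.] [ 0.17 -0.3  -0.03] 
[0.2, 0.04, 0.14, 0.11, 0.17, 0.06, 1.0, 0.14, -0.32, -0.09, 0.0, 0.0, 0.0, 1.0, 0.15, -0.32, -0.08, 0.0, 0.0, 0.0, 1.0, 0.16, -0.31, -0.06, 0.0, 0.0, 0.0, 1.0, 0.17, -0.31, -0.05, 0.0, 0.0, 0.0, 1.0, 0.17, -0.3, -0.03, 0.0, 0.0, 0.0, 1.0]
```

View pics/scene9z.png

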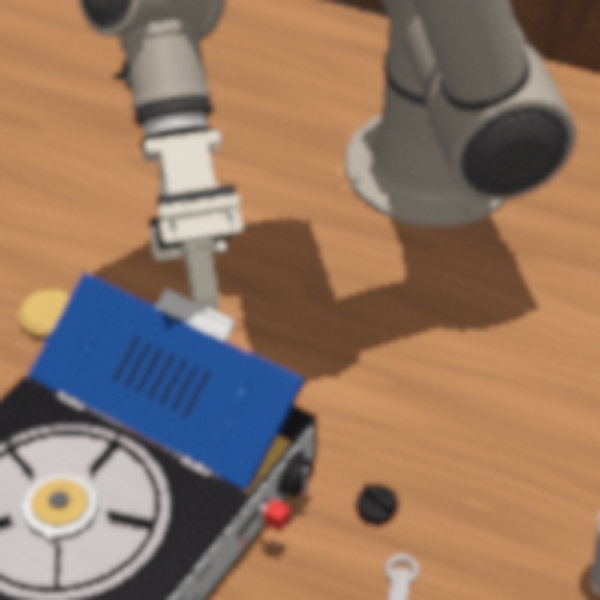

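Lid is at about 35°. The lip is at (195,315) in this crop, with the finger under it.

Emit:
{"method": "step_arm", "body": {"moves": [0.25, -0.2, 0.05, 0.1, 0.15, 0.05, 1, 0.2, -0.3, -0.05, 0, 0, 0, 1, 0.2, -0.3, -0.05, 0, 0, 0, 1, 0.2, -0.3, 0, 0, 0, 0, 1]}}

```text
time: 10.9
tool_pos: [470.9, -80.7, 162.5]
tcp_rot: [-2.268, 0.004, -0.937]
contact_force: [-3.0, -0.7, 2.6]
grip_width: 0.4
```

```bash
python3 nxt.py .85 .9 .95 1 1.05 1.1
```

```text
t 10.9 tcp [470.9 -80.7 162.5] stove [-160.     5.6  162.5] toolz_s [ 0.54  0.55 -0.64] F_s [-2.82 -1.18  2.58] q [-0.904  0.329  2.189  1.135  1.007  0.768] w 0.4
K [-144.7    7.5  177.1]
0.85 [-135.    0.  184.] [ 0.42 -0.43 -0.04] 
0.9 [-130.    0.  188.] [ 0.19 -0.27  0.01] 
0.95 [-125.    0.  192.] [ 0.19 -0.27  0.02] 
1.0 [-119.    0.  195.] [ 0.19 -0.25  0.03] 
1.05 [-114.    0.  199.] [ 0.2  -0.26  0.05] 
1.1 [-108.    0.  202.] [ 0.21 -0.24  0.07] 
[0.42, -0.43, -0.04, -0.01, 0.12, 0.03, 1.0, 0.19, -0.27, 0.01, 0.0, 0.0, 0.0, 1.0, 0.19, -0.27, 0.02, 0.0, 0.0, 0.0, 1.0, 0.19, -0.25, 0.03, 0.0, 0.0, 0.0, 1.0, 0.2, -0.26, 0.05, 0.0, 0.0, 0.0, 1.0, 0.21, -0.24, 0.07, 0.0, 0.0, 0.0, 1.0]
```

Emit:
{"method": "step_arm", "body": {"moves": [0.2, -0.4, -0.2, 0, 0, 0, 1, 0.19, -0.3, -0.05, 0, 0, 0, 1, 0.19, -0.3, 0, 0, 0, 0, 1, 0.2, -0.27, 0, 0, 0, 0, 1]}}

```text
time: 11.23
tool_pos: [488.7, -85.0, 185.0]
tcp_rot: [-2.269, 0.005, -0.936]
contact_force: [-0.5, -0.2, -0.9]
grip_width: 0.6
```

```bash
python3 nxt.py 1.05 1.1 1.15 1.2 1.25;python3 -c "
from h import *
S=capture('scene')[:,:,::-1];cv2.imwrite('pics/scene10z.png',cv2.resize(S[100:300,220:420],None,fx=3,fy=3,interpolation=2))
cv2.imwrite('pics/wrist10.png',capture('wrist')[:,:,::-1])"
```

```text
t 11.23 tcp [488.7 -85.  185. ] stove [-141.8    4.2  185. ] toolz_s [ 0.53  0.55 -0.64] F_s [-0.44 -0.31 -0.9 ] q [-0.872  0.302  2.123  1.101  1.03   0.877] w 0.6
K [-126.4    6.1  199.5]
1.05 [-114.    0.  199.] [ 0.5  -0.24  0.34] 
1.1 [-108.    0.  202.] [ 0.2  -0.24  0.06] 
1.15 [-102.    0.  204.] [ 0.22 -0.24  0.08] 
1.2 [-96.   0. 207.] [ 0.21 -0.22  0.09] 
1.25 [-89.   0. 209.] [ 0.22 -0.22  0.1 ] 
[0.5, -0.24, 0.34, 0.0, 0.14, 0.02, 1.0, 0.2, -0.24, 0.06, 0.0, 0.0, 0.0, 1.0, 0.22, -0.24, 0.08, 0.0, 0.0, 0.0, 1.0, 0.21, -0.22, 0.09, 0.0, 0.0, 0.0, 1.0, 0.22, -0.22, 0.1, 0.0, 0.0, 0.0, 1.0]
```

View pics/scene10z.png

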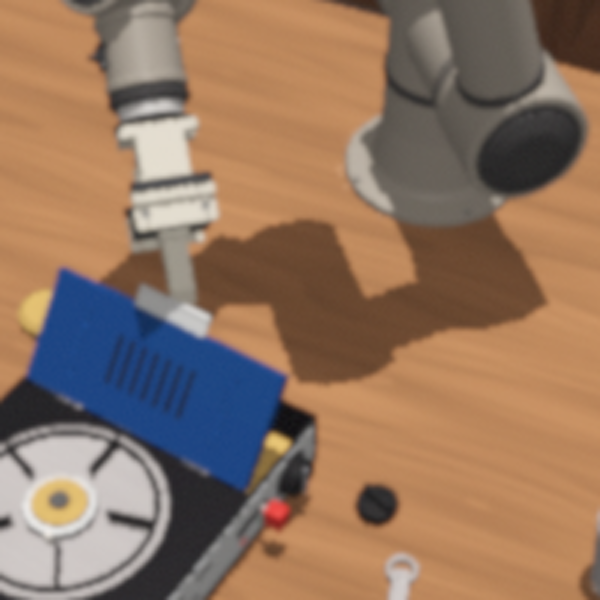

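View pics/wrist10.png

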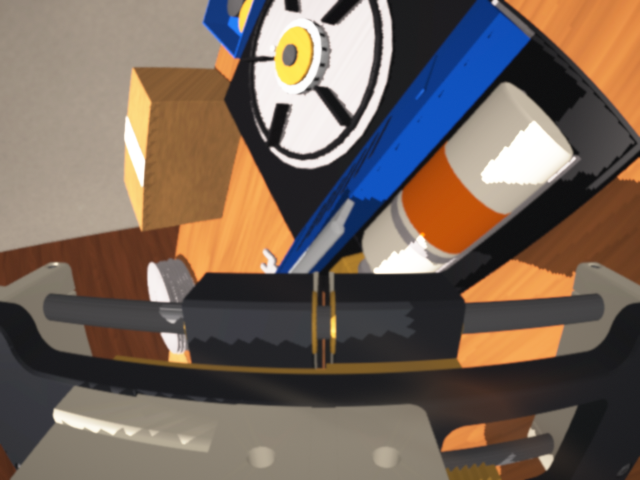

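Emit:
{"method": "step_arm", "body": {"moves": [0.25, -0.16, 0.19, 0, 0, 0, 1, 0.25, -0.16, 0.17, 0, 0.1, 0, 1, 0.25, -0.2, 0.1, 0, 0, 0, 1, 0.25, -0.2, 0.1, 0, 0, 0, 1]}}

```text
time: 11.67
tool_pos: [516.3, -90.5, 188.2]
tcp_rot: [-2.269, 0.001, -0.942]
contact_force: [-0.3, 0.5, 1.6]
grip_width: 0.1
```

```bash
python3 nxt.py 1.2 1.25 1.3 1.35 1.4
```

```text
t 11.67 tcp [516.3 -90.5 188.2] stove [-113.6    3.1  188.2] toolz_s [ 0.54  0.54 -0.64] F_s [-0.35  0.45  1.6 ] q [-0.827  0.329  2.062  1.113  1.013  0.927] w 0.1
K [-98.3   5.  202.7]
1.2 [-96.   0. 207.] [ 0.09 -0.21 -0.05] 
1.25 [-89.   0. 209.] [ 0.22 -0.22  0.1 ] 
1.3 [-83.   0. 210.] [ 0.23 -0.2   0.12] 
1.35 [-77.   0. 212.] [ 0.22 -0.2   0.12] 
1.4 [-70.   0. 213.] [ 0.23 -0.19  0.14] 
[0.09, -0.21, -0.05, 0.0, 0.04, 0.01, 1.0, 0.22, -0.22, 0.1, 0.0, 0.0, 0.0, 1.0, 0.23, -0.2, 0.12, 0.0, 0.0, 0.0, 1.0, 0.22, -0.2, 0.12, 0.0, 0.0, 0.0, 1.0, 0.23, -0.19, 0.14, 0.0, 0.0, 0.0, 1.0]
```

Emit:
{"method": "step_arm", "body": {"moves": [0.15, -0.25, 0, 0, 0, 0, 1, 0.22, -0.22, 0.1, 0, 0, 0, 1, 0.23, -0.2, 0.12, 0, 0, 0, 1, 0.22, -0.2, 0.12, 0, 0, 0, 1]}}

```text
time: 12.0
tool_pos: [542.3, -94.3, 198.2]
tcp_rot: [-2.268, 0.002, -0.941]
contact_force: [-1.4, 1.0, 0.9]
grip_width: 0.5
```

```bash
python3 nxt.py 1.4 1.45 1.5 1.55 1.6;python3 -c "
from h import *
S=capture('scene')[:,:,::-1];cv2.imwrite('pics/scene11z.png',cv2.resize(S[100:300,220:420],None,fx=3,fy=3,interpolation=2))"
```

```text
t 12.0 tcp [542.3 -94.3 198.2] stove [-87.4   3.4 198.2] toolz_s [ 0.54  0.54 -0.64] F_s [-1.55  0.77  0.95] q [-0.787  0.345  1.992  1.104  1.013  0.998] w 0.5
K [-72.    5.3 212.8]
1.4 [-70.   0. 213.] [ 0.07 -0.03  0.04] 
1.45 [-64.   0. 214.] [ 0.23 -0.18  0.15] 
1.5 [-57.   0. 214.] [ 0.23 -0.16  0.16] 
1.55 [-51.   0. 214.] [ 0.23 -0.15  0.17] 
1.6 [-44.   0. 214.] [ 0.24 -0.14  0.19] 
[0.07, -0.03, 0.04, -0.02, 0.05, 0.01, 1.0, 0.23, -0.18, 0.15, 0.0, 0.0, 0.0, 1.0, 0.23, -0.16, 0.16, 0.0, 0.0, 0.0, 1.0, 0.23, -0.15, 0.17, 0.0, 0.0, 0.0, 1.0, 0.24, -0.14, 0.19, 0.0, 0.0, 0.0, 1.0]
```

View pics/scene11z.png

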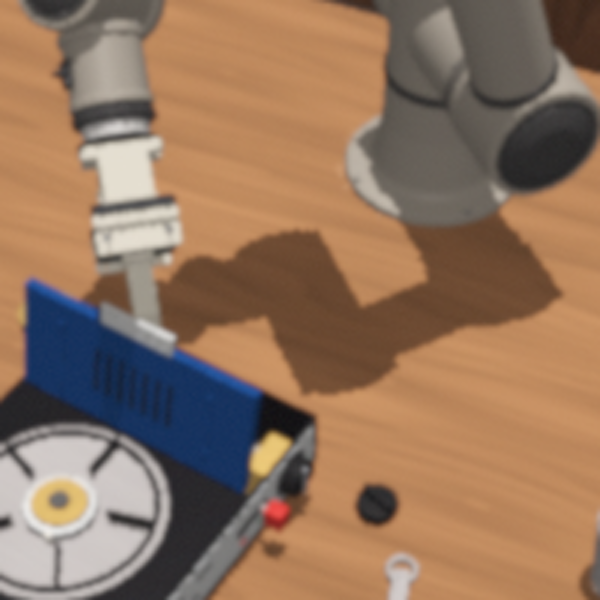

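Lid is near 80°. Its finger contact is behind the lip at (145,320). Pushing on slowly.

Emit:
{"method": "step_arm", "body": {"moves": [0.2, -0.14, 0.14, 0, 0, 0, 1, 0.2, -0.14, 0.15, 0, 0, 0, 1, 0.2, -0.13, 0.16, 0, 0, 0, 1, 0.2, -0.12, 0.17, 0, 0, 0, 1, 0.2, -0.1, 0.18, 0, 0, 0, 1]}}

```text
time: 12.47
tool_pos: [575.8, -99.8, 201.4]
tcp_rot: [-2.262, -0.004, -0.942]
contact_force: [0.2, 0.6, 5.0]
grip_width: 0.1
```

```bash
python3 nxt.py 1.65 1.7 1.75 1.8 1.85 1.9
```

```text
t 12.47 tcp [575.8 -99.8 201.4] stove [-53.4   3.3 201.4] toolz_s [ 0.55  0.54 -0.64] F_s [0.11 0.63 4.98] q [-0.744  0.385  1.915  1.112  1.     1.046] w 0.1
K [-38.1   5.3 215.9]
1.65 [-38.   0. 213.] [0.02 0.1  0.09] 
1.7 [-31.   0. 212.] [ 0.23 -0.11  0.2 ] 
1.75 [-25.   0. 211.] [ 0.23 -0.1   0.21] 
1.8 [-19.   0. 210.] [ 0.22 -0.08  0.23] 
1.85 [-12.   0. 208.] [ 0.22 -0.07  0.23] 
1.9 [ -6.   0. 206.] [ 0.22 -0.06  0.23] 
[0.02, 0.1, 0.09, -0.09, -0.01, 0.06, 1.0, 0.23, -0.11, 0.2, 0.0, 0.0, 0.0, 1.0, 0.23, -0.1, 0.21, 0.0, 0.0, 0.0, 1.0, 0.22, -0.08, 0.23, 0.0, 0.0, 0.0, 1.0, 0.22, -0.07, 0.23, 0.0, 0.0, 0.0, 1.0, 0.22, -0.06, 0.23, 0.0, 0.0, 0.0, 1.0]
```

Emit:
{"method": "step_arm", "body": {"moves": [0, -0.16, -0.13, 0, 0, 0, 1, 0.2, -0.13, 0.15, 0, 0, 0, 1, 0.2, -0.13, 0.15, 0, 0, 0, 1]}}

```text
time: 12.72
tool_pos: [587.6, -101.8, 204.6]
tcp_rot: [-2.265, -0.002, -0.943]
contact_force: [-0.6, 0.6, 0.1]
grip_width: 0.4
```

```bash
python3 nxt.py 1.7 1.75 1.8 1.85 1.9;python3 -c "
from h import *
S=capture('scene')[:,:,::-1];cv2.imwrite('pics/scene12z.png',cv2.resize(S[100:300,200:400],None,fx=3,fy=3,interpolation=2))"
```

```text
t 12.72 tcp [ 587.6 -101.8  204.6] stove [-41.5   3.1 204.6] toolz_s [ 0.54  0.54 -0.64] F_s [-0.74  0.52  0.13] q [-0.729  0.396  1.881  1.103  0.999  1.079] w 0.4
K [-26.1   5.1 219.2]
1.7 [-31.   0. 212.] [-0.18  0.38  0.07] 
1.75 [-25.   0. 211.] [ 0.23 -0.1   0.22] 
1.8 [-19.   0. 210.] [ 0.22 -0.09  0.22] 
1.85 [-12.   0. 208.] [ 0.22 -0.07  0.23] 
1.9 [ -6.   0. 206.] [ 0.22 -0.05  0.23] 
[-0.18, 0.38, 0.07, -0.06, -0.01, 0.04, 1.0, 0.23, -0.1, 0.22, 0.0, 0.0, 0.0, 1.0, 0.22, -0.09, 0.22, 0.0, 0.0, 0.0, 1.0, 0.22, -0.07, 0.23, 0.0, 0.0, 0.0, 1.0, 0.22, -0.05, 0.23, 0.0, 0.0, 0.0, 1.0]
```

View pics/scene12z.png

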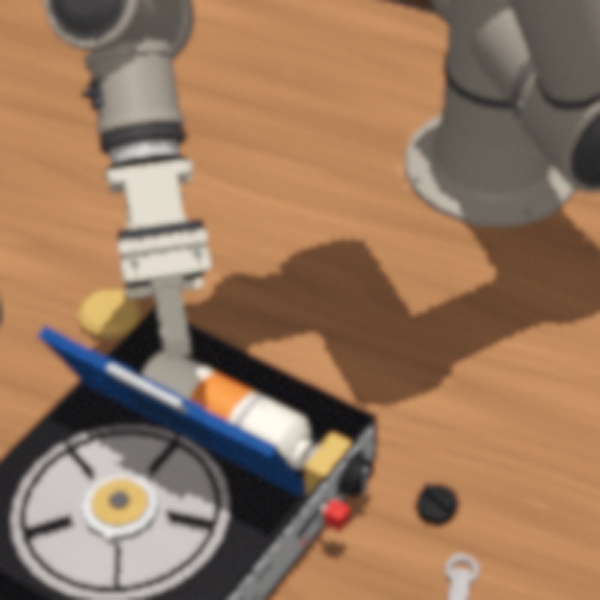

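The lid has gone over and leans back, and the finger is free. Retreating along the tool axis.

Emit:
{"method": "step_arm", "body": {"moves": [-0.3, 0, -0.5, 0, 0, 0, 1, -0.3, 0, -1, 0, 0, 0, 1, 0, 0, -1, 0, 0, 0, 1, 0, 0, -1, 0, 0, 0, 1, 0, 0, -1, 0, 0, 0, 1, 0, 0, -1, 0, 0, 0, 1, 0, 0, 0, 0, 0, 0, 1]}}

```text
time: 13.35
tool_pos: [505.0, -140.5, 276.0]
tcp_rot: [-2.27, 0.005, -0.939]
contact_force: [0.5, -0.2, -0.0]
grip_width: 0.4
```

Run:
```python
from lid import *
st()
S=capture('scene')[:,:,::-1];T=capture('top')[:,:,::-1]
cv2.imwrite('pics/scene13.png',S);cv2.imwrite('pics/top13.png',T)
cv2.imwrite('pics/scene13z.png',cv2.resize(S[150:350,170:370],None,fx=3,fy=3,interpolation=2))
```

```text
t 13.35 tcp [ 505.  -140.5  276. ] stove [-116.9  -48.1  276. ] toolz_s [ 0.54  0.55 -0.64] F_s [ 0.5  -0.07 -0.03] q [-0.928  0.224  1.889  0.949  1.227  1.149] w 0.4
```

View pics/scene13z.png

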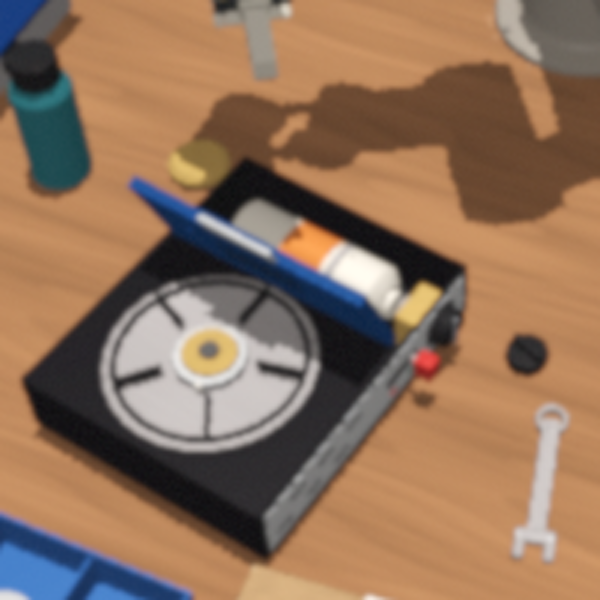

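View pics/top13.png

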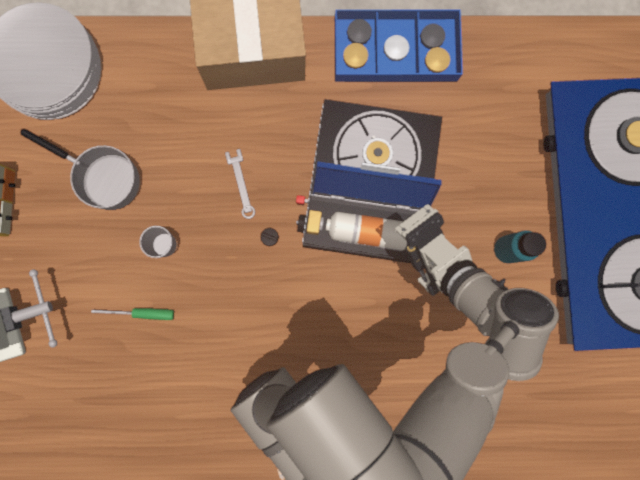

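Run:
```python
from lid import *
T=cv2.imread('pics/top13.png')[:,:,::-1];S=cv2.imread('pics/scene13.png')[:,:,::-1]
ct,cs=cam('top'),cam('scene')
for th in(1.8,1.95):
    for y in(-40,0,40):print(th,y,'top',proj('top',ct,s2w(lip(th)+[0,y,0])).round(1),'scene',proj('scene',cs,s2w(lip(th)+[0,y,0])).round(1))
for b in blobs(mask(S,'white'),(230,210,265,245),10): print('scene white',b[0],b[1])
def rc(im,b):
    h=cv2.cvtColor(im,cv2.COLOR_RGB2HSV).astype(int);q=(((h[...,0]<8)|(h[...,0]>170))&(h[...,1]>140)&(h[...,2]>90)).astype(np.uint8)
    return max(blobs(q,b),key=lambda a:a[0][4])[1]
a=rc(T,(290,185,315,215));b=rc(S,(295,255,330,290));print('lever',w2s(tri([ray('top',ct,*a),ray('scene',cs,*b)])[0]))
cv2.imwrite('pics/topz13.png',cv2.resize(T[90:270,290:460],None,fx=3.3,fy=3.3,interpolation=2))
```

```text
1.8 -40 top [399.9 178.5] scene [239.3 213.8]
1.8 0 top [380.5 175.5] scene [251.1 219.9]
1.8 40 top [361.2 172.6] scene [263.1 226. ]
1.95 -40 top [400.7 169.6] scene [234.9 220.2]
1.95 0 top [381.4 166.7] scene [246.7 226.3]
1.95 40 top [362.2 163.7] scene [258.8 232.6]
scene white [236 222  24  12  47] [247.68085106 227.61702128]
lever [-63.75731417 160.42390411  51.63934782]
```

View pics/topz13.png

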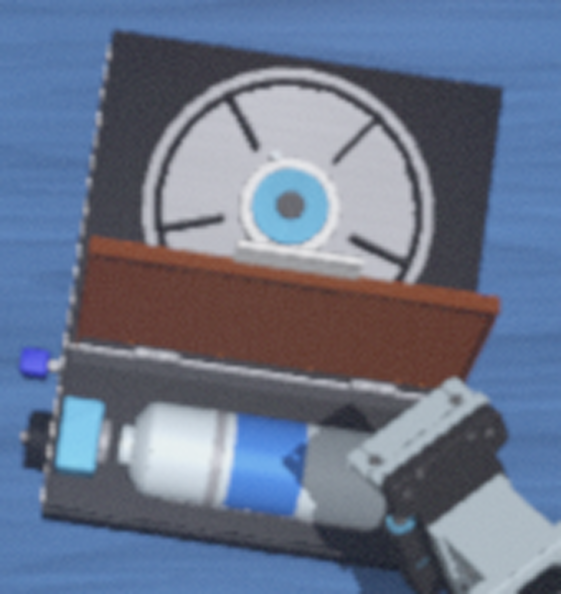

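Run:
```python
from lid import *
ct,cs=cam('top'),cam('scene')
def rc(im,b):
    h=cv2.cvtColor(im,cv2.COLOR_RGB2HSV).astype(int);q=(((h[...,0]<8)|(h[...,0]>170))&(h[...,1]>140)&(h[...,2]>90)).astype(np.uint8)
    x=max(blobs(q,b),key=lambda a:a[0][4]);return x[1].round(2),x[0][:5]
T=capture('top');S=capture('scene');o=cv2.imwrite('pics/top14.png',T[:,:,::-1]);cv2.imwrite('pics/scene14.png',S[:,:,::-1])
for n in('top','scene'):
    for k in (0,5,13,14):
        f=f'pics/{n}{k}.png';im=cv2.imread(f)[:,:,::-1]
        c,s=rc(im,(290,170,312,215) if n=='top' else (296,255,325,290))
        p=onz(n,ct if n=='top' else cs,*c,52);print(n,k,c,s,w2s(p).round(1))
# stove shift: phase correlation top crop of burner half, 0 vs 14
a=cv2.imread('pics/top0.png',0)[95:160,310:450].astype(np.float32);b=cv2.imread('pics/top14.png',0)[95:160,310:450].astype(np.float32)
print(cv2.phaseCorrelate(a,b))
st()
```

```text
top 0 [301.39 189.27] [297 185  10  10  79] [-39.3 159.   52. ]
top 5 [299.74 200.7 ] [296 196   9  10  74] [-66.3 158.7  52. ]
top 13 [299.8  199.29] [296 195   9  10  75] [-63. 159.  52.]
top 14 [299.79 199.36] [296 195   9  10  76] [-63.2 159.   52. ]
scene 0 [307.11 277.25] [304 273   7  10  61] [-38. 162.  52.]
scene 5 [312.69 270.21] [309 266   9  10  67] [-67.3 161.8  52. ]
scene 13 [312.15 270.95] [308 267   9  10  66] [-64.3 162.   52. ]
scene 14 [312.19 271.15] [308 267   9  10  68] [-63.7 162.4  52. ]
((-0.2967593536898647, -0.9162299078285727), 1.0150034340489427)
t 13.55 tcp [ 506.  -138.3  273.4] stove [-116.2  -45.7  273.4] toolz_s [ 0.53  0.55 -0.64] F_s [-0.68  0.88 -0.62] q [-0.923  0.229  1.892  0.951  1.224  1.148] w 0.3
```

```bash
python3 -c "
from plant import *
print(close_job(), get_obs()['time'])"
```

```text
the job is handed in; nothing more can be done
the job is handed in; nothing more can be done
```

The red lever is at its release end, the lid leans back open on its own, and the job is handed in. I got no verdict, so this rests on my own measurements. It took about 13.6 s of the 62 s allowed.

- **Lever:** I pushed it until the force rose to about 9 N at its end stop. The cameras show it travelled about 27–29 mm, ending near stove x = -66 mm, where the release end is -65.
- **Lid:** I raised it by the lip with a slanting fingertip, mostly with 1–3 N. One reading reached about 5 N when the tip pressed on the lid's skirt, and I lifted the tip slightly. Past its balance point the lid fell open by itself. The lip's position in both the top and scene pictures matches an angle of about 1.95 rad.
- **Hand:** It is withdrawn. The tip was about 130 mm from the lid when I handed in, and the measured force was only noise.
- **Stove:** It shifted about 2–3 mm, within the 40 mm allowed. A 3 mm disagreement between lever readings before and after opening the lid matches this shift.
- **Other things:** They look unmoved in the last pictures. I judged that by eye and did not measure them.

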